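# Level and lock the drying deck, then load the glazed tiles

## Task

Swing the red lock lever of the levelling stand fully open to its stop, turn the black tilt knob until the deck is level, and then swing the lever back to its locked stop. With the deck level and locked, lay all the glazed test tiles that lie on the table around the stand, glazed face up, side by side flat on the deck, none on top of another. Leave the jars, the vase and the cones where they stand.

Things in the scene. Friction and masses are not known exactly. Their poses are not given: they have to be found in the camera images.
- stand: levelling stand, fixed to the table: blue base plate 210 (x) x 360 (y) mm, top 16 mm above the table. Origin at the centre of its underside; x away from the robot, y to the left (it stands turned by up to 0.2 rad). It carries the deck on its left; on its right the lock lever (front), the tilt knob (rear right corner) and the level dial (in front of the knob)
- dial (a point): centre of the face of the level dial, white, 45 mm across, with a red needle, 29 mm above the table (needle 32 mm), at (-15, -145) mm in the stand's frame. The needle points at the green mark (the stand's +x) when the deck is level and turns 9 rad per rad of tilt, clockwise from above while the deck's front edge is low
- deck (a joint): tilt of the deck about its rear edge, rad; 0 = level, negative = front edge low, positive = front edge high (range -0.14 to 0.06). It starts with the front edge low and follows the tilt knob: 0.03 rad of tilt per rad of knob; it stays where the knob leaves it
- deck_top (a point): centre of the upper face of the deck, which is a flat plate without rim, 200 (x) x 210 (y) x 10 mm, dark top with bright border; 60 mm above the table when level; x, y as the stand's, z out of the face. Its centre is at (0, 70) mm in the stand's frame
- lock_lever (a joint): cam lock lever, swings level about an upright axis; 0 = locked, lever points away from the robot (stand's +x, red dot below its end); pi/2 = unlocked, lever points to the right (stand's -y, green dot below its end); rad, grows clockwise from above; firm stops at both ends. It takes about 3 N at the grip and stays where it is left
- lever_pivot (a point): point on the lever's axis, at the mid-height of the lever, 83 mm above the table; in the stand's frame at (-70, -75) mm; hub radius 21 mm, top of hub 94 mm (its nut 99 mm) above the table
- lever_grip (a point): middle of the red round grip of the lever, 85 mm from its axis, 83 mm above the table; the grip is 19 mm thick and runs from 50 to 110 mm from the axis, with free space under it (the grip's underside is 73 mm above the table)
- tilt_knob (a joint): round black fluted tilt knob, rad, grows counter-clockwise from above, which raises the deck's front edge; deck level at 0; range -4.2 to 1.8; turns stiffly (0.12 N m) and stays where it is left. It can be turned with the lever in any position; the lever only secures the setting
- knob_top (a point): centre of the knob's upper face, 64 mm above the table; the knob is 48 mm in diameter and 34 mm high, upright axis, on a grey collar 60 mm wide and 28 mm above the table, in the stand's frame at (62, -145) mm; a red line on its face turns with it
- tile_f: glazed test tile, three stripes: grey-green, pale and brown, 90 x 68 x 8 mm; origin at the centre of its underside, x along its length, z up out of the glazed face. May be absent
- tile_g: glazed test tile, three stripes: olive, green and black, 90 x 68 x 8 mm; origin at the centre of its underside, x along its length, z up out of the glazed face. May be absent
- tile_h: glazed test tile, half dark blue, half olive, 85 x 65 x 8 mm; origin at the centre of its underside, x along its length, z up out of the glazed face. May be absent
- tile_d: glazed test tile, half dark blue, half black, square, 65 x 65 x 8 mm; origin at the centre of its underside, x along its length, z up out of the glazed face. May be absent
- jar_white: white screw-lid glaze jar with black lid, 69 mm wide, 85 mm high; stands near the work, to be left where it is; origin at the centre of its underside
- jar_brown: white screw-lid glaze jar with red lid and brown label, 69 mm wide, 85 mm high; stands near the work, to be left where it is; origin at the centre of its underside
- vase: small blue and white painted vase, 80 mm wide, 105 mm high; stands near the work, to be left where it is; origin at the centre of its underside
- cones: three small cones on a clay bar 28 x 92 mm, 63 mm high; stands near the work, to be left where it is; origin at the centre of its underside

How it is judged:
On the way, in this order (a step that is already met when the one before it is completed fails the run):
1. the lock lever is fully open, before the deck has been levelled (value of joint lock_lever above 1.45 rad and value of joint deck below -0.05 rad), for 0.1 s.
2. the deck is level, the lever still open (value of joint lock_lever above 1.35 rad and value of joint deck between -0.012 and 0.012 rad), for 0.3 s.
3. the lever is locked, the deck still level (value of joint lock_lever below 0.1 rad and value of joint deck between -0.012 and 0.012 rad), for 0.2 s.
At the end, for the whole second after the job is handed in: the lever is locked (within 0.1 rad of its stop), the deck level within 0.012 rad, and every tile that is there lies flat on the deck (tilt under 0.06 rad, not on another tile), glazed face up, its centre at least 25 mm (front, rear) or 20 mm (sides) inside the deck's edges, at rest (all of step 3 and x of tile_f in the frame of deck_top between -0.075 and 0.075 m and y of tile_f in the frame of deck_top between -0.085 and 0.085 m and z of tile_f in the frame of deck_top between -0.004 and 0.005 m and angle between each of tile_f, tile_g, tile_h, tile_d's own z axis and vertical below 0.06 rad and linear speed of each of tile_f, tile_g, tile_h, tile_d below 0.02 m/s and x of tile_g in the frame of deck_top between -0.075 and 0.075 m and y of tile_g in the frame of deck_top between -0.085 and 0.085 m and z of tile_g in the frame of deck_top between -0.004 and 0.005 m and x of tile_h in the frame of deck_top between -0.075 and 0.075 m and y of tile_h in the frame of deck_top between -0.085 and 0.085 m and z of tile_h in the frame of deck_top between -0.004 and 0.005 m and x of tile_d in the frame of deck_top between -0.075 and 0.075 m and y of tile_d in the frame of deck_top between -0.085 and 0.085 m and z of tile_d in the frame of deck_top between -0.004 and 0.005 m); the robot touches nothing.
It fails at once if a tile is on the deck while the lever is not locked (value of joint lock_lever above 0.3 rad and ((x of tile_f in the frame of deck_top between -0.075 and 0.075 m and y of tile_f in the frame of deck_top between -0.085 and 0.085 m and z of tile_f in the frame of deck_top between -0.004 and 0.005 m) or (x of tile_g in the frame of deck_top between -0.075 and 0.075 m and y of tile_g in the frame of deck_top between -0.085 and 0.085 m and z of tile_g in the frame of deck_top between -0.004 and 0.005 m) or (x of tile_h in the frame of deck_top between -0.075 and 0.075 m and y of tile_h in the frame of deck_top between -0.085 and 0.085 m and z of tile_h in the frame of deck_top between -0.004 and 0.005 m) or (x of tile_d in the frame of deck_top between -0.075 and 0.075 m and y of tile_d in the frame of deck_top between -0.085 and 0.085 m and z of tile_d in the frame of deck_top between -0.004 and 0.005 m))).
It fails at once if a jar, the vase or the cones are moved more than 40 mm (distance of any of jar_white, jar_brown, vase, cones from where it was at the start of the episode above 0.04 m).
Of tile_f, tile_g, tile_h, tile_d only 3 to 4 are there at a start; the rules pass over those that are not, and their reading is None.
At some moment in a run one of tile_f, tile_g, tile_h, tile_d may be knocked a few centimetres aside while the robot is not near it.
Once in a run the grip may slacken for a moment while it holds something.
It also fails if it takes over 210 s, if anything falls off the work surface, if the arm or the gripper's body presses on something with over 40 N, if the wrist force passes 120 N, or if a joint passes its speed limit or range.

## Robot

A 6-joint arm with a two-finger parallel gripper is mounted at the origin on a cart in front of the work surface, level with it; the furniture and walls round the work are solid. World frame = base frame: x ahead of the robot, y to its left, z up, the work surface at z = 0. Lengths are in m, angles in rad, forces in N, time in s.
With the tool pointing down it reaches from about 0.425 to 0.95 m from the base axis. Payload 3.5 kg.
Tool frame: the origin (TCP) lies between the finger pads; the fingertips stand 19 mm ahead of it and the grasp point (between the pads) is the TCP (ctrl.nose_length is the distance from the TCP to the fingertips, in m); z points along the fingers, y is the line along which they close (so a half turn about z gives the same grasp; the last joint's range is limited). The gripper opens to 85 mm and grips with 20 to 120 N. Pads are 22 mm wide; open, the fingers measure 114 mm over their backs; the gripper's body (76 mm by 85 mm) begins 54 mm behind the grasp point. The pads swing forward as they close: fully open they stand 13 mm farther back than shut.
Start: joints at [1.094, 0.286, 1.577, -0, 1.279, -0.15], TCP at [0.217, 0.639, 0.25] pointing down, gripper open.
Joint ranges: [-2.77, 2.77], [-0.9, 2.22], [0.21, 2.48], [-1.53, 4.67], [0.24, 2.81], [-2.84, 2.84]. Speed limits (rad/s): [2.79, 2.79, 3.14, 3.14, 3.14, 3.14].

## Interface

Orientations are given as a unit quaternion [x, y, z, w].
In Python, from plant import ctrl gives the robot as it stands.
- The arm moves only by the tool apply_moves, never from a script. Its argument "series" is a list of rows, each a list of 6 numbers: the shift along the world's x, y, z scaled (see below), then the turn, a rotation vector about the world's x, y, z scaled (see below). A call has 1 to 20 rows; each row is the pose to reach, as a shift and turn from the pose commanded when the call began; what a row does not reach only later rows make up. The controller multiplies each number of a shift by 0.8 m and each number of a turn by 45 degrees. A row lasts 1/8 s, in which the tool goes at most 62.5 mm and 10.7 degrees, less where a joint would pass 70% of its speed; a pose out of reach is approached as far as the arm can. A call with a number of a shift or a turn outside -1 to 1 is refused whole. A call with a gripper value outside its range is refused whole. "jaw" is the opening, from 0 (shut) to 1 (fully open), set as the call begins (left out, the last holds). The fingers move at their own pace and stop on an object; "squeeze" is the grip in N (left out, the last holds). Time passes only in rows, so rows that repeat a pose let the fingers close. It gives the time, the measured TCP pose, the force, the opening and the grip force at its end, in the units of the state.
- ctrl.get_state(): the state, without advancing time (a new reading comes with each control period).
- ctrl.read_camera(name): name is "side" or "top"; returns the picture (400x640x3 uint8, red, green, blue); there is no depth.
- ctrl.get_calibration(name): a dict with "fx", "fy", "cx", "cy" (pixels), "dist_coeffs" ([k1, k2, p1, p2, k3] as OpenCV has them; the pictures are not rectified), "xyz" and "orientation" of the camera in the world. Camera axes: x right, y up, looking along -z (the intrinsics and any distortion apply to the point x, -y, -z); pixel columns grow to the right and rows downward; lengths in m; the calibration is good to about 2 mm. A picture is of the moment at which its call begins. get_calibration takes no time and is no camera call.
- ctrl.sign_off(): hands the job in; it is judged then, once.
Trained networks look in the newest picture that a camera, given by its name, has taken for a name from the list of things; names that differ only in an ending like _2 or _b are one class to them, and where a whole thing is asked for, a point or a joint stands for the part that bears it (a point fixed in the world has none). Each returns a list of dicts, best first, with "p" (0 to 1); they miss things now and then, are a little off and sometimes report something else, mostly with a low value. They report only what shows in the picture. A call takes as long as a camera call.
- ctrl.boxes_of(thing, camera): "xy" ([column, row] as shares, 0 to 1, of the picture: columns of its width, rows of its height, amid what is visible of it).
- ctrl.silhouettes(thing, camera): "pixels" (400x640 bool, what is visible of it) and "xy" ([column, row] as shares, 0 to 1, of the picture: columns of its width, rows of its height, amid what is visible of it).
The state is a dict: "time": time; "qpos": joint angles; "dq": joint speeds; "joint_efforts": joint torques, N m; "eef_pos": TCP position; "tcp_rot": TCP orientation; "contact_force": force on the tool from outside, world axes, zero at the start; "wrist_torque": the same for the moment, N m; "opening": opening from 0.0 (shut) to 1.0 (fully open); "finger_force": force on a finger pad.
Only numpy, scipy, OpenCV 4.12 (cv2) and the standard library are available. Lean on these libraries where they do the work, as an engineer would, in place of code of your own. Each camera call takes 0.05 s, during which the arm holds its last target. There are 200 camera calls.

## Working session

There is one attempt and no reset: what is moved stays moved. The work goes in short steps, Python scripts to look and compute and a tool call to move; the robot and the scene stay as the last step left them, time stands still between calls to the robot, and variables do not carry over. Pictures are saved under pics/ and viewed, at most 14 in all, crops included, and the job is handed in when it is done.

Besides the shell and the picture viewer there is one more tool, called after ">>>" as name([rows], argument=value, ...), one row to a line, values as JSON. apply_moves: Moves the arm, as the interface text tells. Shifts and turns lie within -1 to 1; 1 stands for 0.8 m of shift or 45 degrees of turn. Its arguments: {"type":"object","properties":{"series":{"type":"array"},"jaw":{"type":"number"},"squeeze":{"type":"number"}},"required":["series"]}

```bash
mkdir -p pics; ls; cat > h.py <<'E'
import numpy as np, cv2
from plant import ctrl
from scipy.spatial.transform import Rotation as R
def cal(n):
    c=ctrl.get_calibration(n)
    q=c["orientation"]
    K=np.array([[c["fx"],0,c["cx"]],[0,c["fy"],c["cy"]],[0,0,1.]])
    return K,np.array(c["dist_coeffs"]),np.array(c["xyz"]),R.from_quat(q).as_matrix()
def p2w(n,uv,z):
    K,d,t,M=cal(n)
    u=cv2.undistortPoints(np.array(uv,float).reshape(-1,1,2),K,d).reshape(-1,2)
    r=np.c_[u[:,0],-u[:,1],-np.ones(len(u))]@M.T
    return t+r*((z-t[2])/r[:,2])[:,None]
def w2p(n,P):
    K,d,t,M=cal(n)
    c=(np.array(P,float).reshape(-1,3)-t)@M
    c=c*[1,-1,-1]
    return cv2.projectPoints(c,np.zeros(3),np.zeros(3),K,d)[0].reshape(-1,2)
def shot(n,f=None,crop=None,s=1):
    im=ctrl.read_camera(n)
    if f:
        o=im[...,::-1]
        if crop: o=o[crop[1]:crop[3],crop[0]:crop[2]]
        cv2.imwrite("pics/"+f,cv2.resize(o,None,fx=s,fy=s,interpolation=cv2.INTER_CUBIC))
    return im
E
python3 - <<'E'
from h import *
for n in("top","side"):
    shot(n,n+"0.png"); c=ctrl.get_calibration(n); print(c)
    print(R.from_quat(c["orientation"]).as_matrix().round(2).tolist())
for t in "tile_f tile_g tile_h tile_d jar_white jar_brown vase cones dial knob_top lever_grip deck_top".split():
    print(t,[(round(r["p"],2),(np.array(r["xy"])*[640,400]).round(1).tolist()) for r in ctrl.boxes_of(t,"top")[:3]])
print(ctrl.get_state())
E
```

```text
pics
{'fx': 473.1642065384861, 'fy': 473.1642065384861, 'cx': 328.4642996789428, 'cy': 211.32050434873491, 'dist_coeffs': array([-0.13122544,  0.        ,  0.        ,  0.        ,  0.        ]), 'xyz': array([ 0.40003289, -0.0205232 ,  1.75466151]), 'orientation': array([-0.03106698,  0.02513264,  0.71344711, -0.69956874])}
[[-0.02, 1.0, -0.08], [-1.0, -0.02, -0.01], [-0.01, 0.08, 1.0]]
{'fx': 514.8082887605407, 'fy': 514.8082887605407, 'cx': 317.155463799598, 'cy': 199.3601877660661, 'dist_coeffs': array([0.03263692, 0.        , 0.        , 0.        , 0.        ]), 'xyz': array([0.2612969 , 1.49072499, 0.79886566]), 'orientation': array([-0.05399501,  0.52934422,  0.8440907 , -0.06625797])}
[[-0.99, 0.05, -0.16], [-0.17, -0.43, 0.89], [-0.02, 0.9, 0.43]]
tile_f [(0.84, [437.3, 237.7]), (0.79, [436.0, 202.0]), (0.72, [256.4, 202.8])]
tile_g [(0.84, [437.3, 237.7]), (0.79, [436.0, 202.0]), (0.72, [256.4, 202.8])]
tile_h [(0.84, [437.3, 237.7]), (0.79, [436.0, 202.0]), (0.72, [256.4, 202.8])]
tile_d [(0.84, [437.3, 237.7]), (0.79, [436.0, 202.0]), (0.72, [256.4, 202.8])]
jar_white [(
[... 389 characters left out ...]
6])]
{'time': 0.7, 'qpos': array([ 1.09402595e+00,  2.86251382e-01,  1.57666087e+00, -1.95307054e-06,
        1.27859523e+00, -1.49999798e-01]), 'dq': array([-0.00059102, -0.00108639,  0.00046739,  0.00056633, -0.00074728,
       -0.00125854]), 'joint_efforts': array([ 1.45636135e-03, -4.05815148e+01, -2.92866987e+01, -1.00389457e-04,
        2.66025399e-04,  3.90746550e-05]), 'eef_pos': array([0.2166392 , 0.63929349, 0.25037854]), 'tcp_rot': array([1.62659061e-01, 9.86682334e-01, 4.02246860e-05, 1.40184049e-05]), 'contact_force': array([ 0.31678437,  0.2570439 , -0.02305242]), 'wrist_torque': array([ 0.00630199, -0.00329557,  0.00631845]), 'finger_force': 0.0, 'opening': 1.0014126615308545}
```

View pics/top0.png

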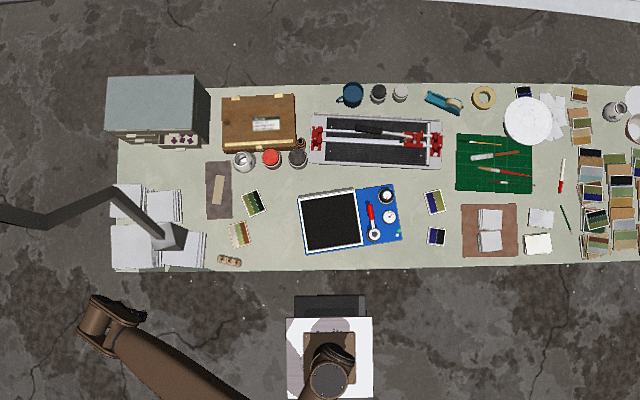

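View pics/side0.png

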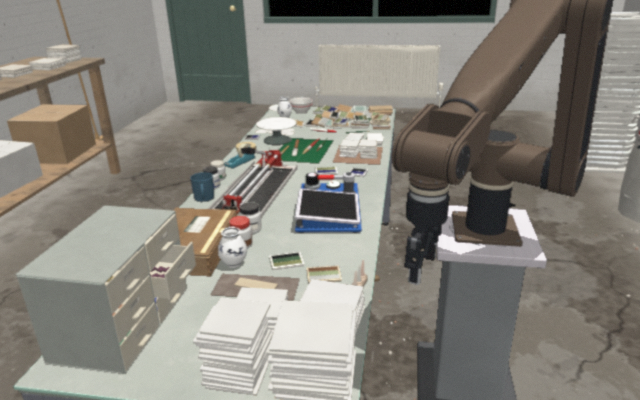

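The top picture shows four tiles (g 251,203; f 239,234; h 434,202; d 437,237), the stand at about (350,218), the lever near 372,215, the knob near 387,196 and the dial near 390,216. The side view agrees. I'll measure more closely.

```bash
cat > m.py <<'E'
from h import *
im=shot("top","c1.png",(285,170,465,260),4.4)
hsv=cv2.cvtColor(im,cv2.COLOR_RGB2HSV)
blue=((hsv[...,0]>100)&(hsv[...,0]<125)&(hsv[...,1]>180)&(hsv[...,2]>110))
blue[:, :350]=0; blue[:,405:]=0; blue[:180]=0; blue[260:]=0
ys,xs=np.nonzero(blue); print("blue",len(xs),cv2.minAreaRect(np.c_[xs,ys].astype(np.float32)))
for t in ["tile_f"]:
    for r in ctrl.silhouettes(t,"top")[:8]:
        m=r["pixels"]; ys,xs=np.nonzero(m)
        W=p2w("top",np.c_[xs,ys],0.008)[:,:2]
        rc=cv2.minAreaRect((W*1000).astype(np.float32))
        print(round(r["p"],2),xs.mean().round(1),ys.mean().round(1),len(xs),W.mean(0).round(4),np.round(rc[0],1),np.round(rc[1],1),round(rc[2],1))
for t,z in [("jar_white",.085),("jar_brown",.085),("vase",.1),("cones",.03),("deck_top",.055),("dial",.029),("tilt_knob",.064)]:
    for r in ctrl.silhouettes(t,"top")[:2]:
        ys,xs=np.nonzero(r["pixels"]); rc=cv2.minAreaRect(np.c_[xs,ys].astype(np.float32))
        print(t,round(r["p"],2),xs.mean().round(1),ys.mean().round(1),len(xs),p2w("top",[[xs.mean(),ys.mean()]],z).round(3),np.round(rc[0],1),np.round(rc[1],1),round(rc[2],1))
E
python3 m.py
```

```text
blue 1336 ((371.0000305175781, 215.50001525878906), (55.895652770996094, 51.785682678222656), 80.53767395019531)
0.75 239.2 234.2 466 [0.4609 0.3261] [460.8 326.1] [95.4 69.9] 13.7
0.74 252.6 202.8 429 [0.5768 0.2748] [576.7 275.5] [88.9 70.1] 21.3
0.72 434.2 202.5 411 [ 0.5643 -0.4016] [ 565.9 -401.3] [85.9 74.1] 12.7
0.54 435.8 236.2 319 [ 0.4391 -0.4031] [ 438.8 -403.5] [66.9 66. ] 80.9
jar_white 0.61 297.7 158.5 330 [[0.725 0.099 0.085]] [297.5 159. ] [20. 19.] 90.0
jar_brown 0.68 271.1 158.6 314 [[0.727 0.194 0.085]] [271.  158.5] [20.5 17.7] 45.0
vase 0.69 243.1 161.0 346 [[0.718 0.293 0.1  ]] [243. 161.] [20. 20.] 90.0
vase 0.22 386.4 195.3 170 [[ 0.584 -0.213  0.1  ]] [386.5 195.5] [13. 13.] 90.0
cones 0.49 228.8 260.3 189 [[0.365 0.361 0.03 ]] [229.1 260.2] [25.   8.2] 13.0
deck_top 0.85 330.2 221.0 3333 [[ 0.501 -0.013  0.055]] [330.3 220.7] [57.3 59.2] 80.8
deck_top 0.54 372.7 225.3 261 [[ 0.482 -0.166  0.055]] [374.  221.9] [36.2 13.1] 87.9
dial 0.28 386.0 195.4 158 [[ 0.592 -0.22   0.029]] [386.  195.5] [13.4 13.4] 45.0
tilt_knob 0.58 385.7 195.4 156 [[ 0.588 -0.214  0.064]] [385.5 195.5] [13. 13.] 90.0
tilt_knob 0.26 348.9 219.0 5623 [[ 0.506 -0.08   0.064]] [349.1 218.6] [58.3 97.9] 81.0
```

View pics/c1.png

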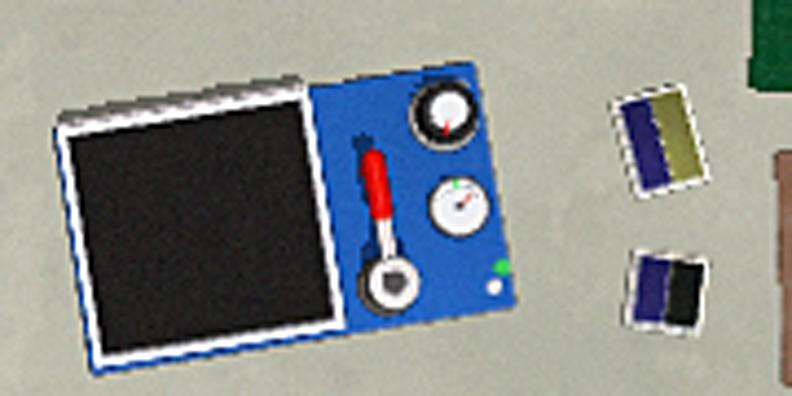

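```bash
cat > fit.py <<'E'
from h import *
from scipy.optimize import least_squares
P=np.array([[62,-145,64],[-15,-145,29],[-70,-75,97],[105,-180,16],[-105,-180,16],[-105,180,16]])/1000
U=np.array([[443,114],[459,206],[390,283],[473,63],[516,305],[97,374]])/4.4+[285,170]
def T(q,P): 
    c,s=np.cos(q[2]),np.sin(q[2]); return np.c_[q[0]+c*P[:,0]-s*P[:,1],q[1]+s*P[:,0]+c*P[:,1],P[:,2]]
r=least_squares(lambda q:(w2p("top",T(q,P))-U).ravel(),[.5,-.08,.17])
print(r.x); print(r.fun.reshape(-1,2).round(2))
q=r.x
for n,p in dict(pivot=(-70,-75,83),grip0=(15,-75,83),gripopen=(-70,-160,83),knob=(62,-145,64),deck=(0,70,60),dial=(-15,-145,29)).items(): print(n,T(q,np.array([p])/1000).round(4))
E
python3 fit.py
```

```text
[ 0.50671599 -0.08325292  0.14382864]
[[ 0.91 -0.71]
 [-0.19  0.1 ]
 [ 0.85  0.  ]
 [-0.11 -0.54]
 [-0.04  0.38]
 [-1.48  0.75]]
pivot [[ 0.4482 -0.1675  0.083 ]]
grip0 [[ 0.5323 -0.1553  0.083 ]]
gripopen [[ 0.4604 -0.2516  0.083 ]]
knob [[ 0.5889 -0.2179  0.064 ]]
deck [[ 0.4967 -0.014   0.06  ]]
dial [[ 0.5127 -0.2289  0.029 ]]
```

>>> apply_moves([
  [0.29, -0.36, 0, 0, 0, 0.2],
  [0.29, -0.36, 0, 0, 0, 0.2],
  [0.29, -0.36, 0, 0, 0, 0.2],
  [0.29, -0.36, 0, 0, 0, 0.2],
  [0.29, -0.36, 0, 0, 0, 0.2],
  [0.29, -0.36, 0, 0, 0, 0.2],
  [0.29, -0.36, 0, 0, 0, 0.2],
  [0.395, -0.993, -0.125, 0, 0, 0.6],
  [0.395, -0.993, -0.125, 0, 0, 0.6],
  [0.395, -0.993, -0.125, 0, 0, 0.6],
  [0.395, -0.993, -0.125, 0, 0, 0.6],
  [0.395, -0.993, -0.125, 0, 0, 0.6],
  [0.395, -0.993, -0.125, 0, 0, 0.6],
  [0.395, -0.993, -0.125, 0, 0, 0.6],
  [0.395, -0.993, -0.125, 0, 0, 0.6],
  [0.395, -0.993, -0.125, 0, 0, 0.6],
  [0.395, -0.993, -0.125, 0, 0, 0.6],
  [0.395, -0.993, -0.125, 0, 0, 0.6],
  [0.395, -0.993, -0.125, 0, 0, 0.6],
], jaw=0.55, squeeze=25)

```text
time: 3.52
eef_pos: [0.5328, -0.1535, 0.1506]
tcp_rot: [-0.073, 0.997, 0.0, 0.0]
contact_force: [-0.3, -0.1, -0.0]
opening: 0.549
finger_force: 0.0
```

>>> apply_moves([
  [0, -0.002, -0.04, 0, 0, 0],
  [0, -0.002, -0.084, 0, 0, 0],
  [0, -0.002, -0.084, 0, 0, 0],
  [0, -0.002, -0.084, 0, 0, 0],
])

```text
time: 4.03
eef_pos: [0.5335, -0.1564, 0.0845]
tcp_rot: [-0.073, 0.997, -0.0, 0.001]
contact_force: [-0.4, -0.6, 0.8]
opening: 0.547
finger_force: 0.0
```

```bash
python3 - <<'E'
from h import *
shot("top","c2.png",(340,170,420,250),5); shot("side","c3.png",(280,150,380,240),6); print(ctrl.get_state()["contact_force"])
E
```

```text
[-0.10762355 -0.70843107  0.93825251]
```

View pics/c2.png

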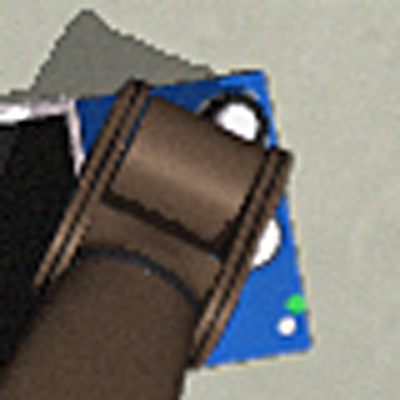

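The arm hides the lever from above here, so I'll go by touch and close on it.

>>> apply_moves([
  [0, 0, 0, 0, 0, 0],
  [0, 0, 0, 0, 0, 0],
  [0, 0, 0, 0, 0, 0],
  [0, 0, 0, 0, 0, 0],
  [0, 0, 0, 0, 0, 0],
  [0, 0, 0, 0, 0, 0],
], jaw=0.1)

```text
time: 4.88
eef_pos: [0.5333, -0.1567, 0.0843]
tcp_rot: [-0.072, 0.997, 0.0, 0.001]
contact_force: [-1.2, 2.4, 5.6]
opening: 0.212
finger_force: 24.8
```

```bash
python3 - <<'E'
from h import *
s=ctrl.get_state(); print(s["contact_force"],s["finger_force"],s["opening"]*85,s["eef_pos"])
c=np.array([.4482,-.1675]); p=s["eef_pos"][:2]
for d in (2,-11.25,-22.5,-33.75,-45,-56,-67.5,-79,-92):
    M=R.from_euler("z",d,degrees=True).as_matrix()[:2,:2]
    print(d,((M@(p-c)+c-p)/.8).round(3), np.hypot(*(p-c)).round(4))
E
```

```text
[-1.2290501   2.40905383  5.60482663] 24.80370283126831 18.05710531325337 [ 0.53334048 -0.15672821  0.08434242]
2 [-0.001  0.004] 0.0858
-11.25 [ 0.001 -0.021] 0.0858
-22.5 [-0.003 -0.042] 0.0858
-33.75 [-0.01  -0.061] 0.0858
-45 [-0.022 -0.079] 0.0858
-56 [-0.036 -0.094] 0.0858
-67.5 [-0.053 -0.107] 0.0858
-79 [-0.073 -0.115] 0.0858
-92 [-0.097 -0.12 ] 0.0858
```

>>> apply_moves([
  [0.001, -0.01, 0, 0, 0, -0.125],
  [0.001, -0.021, 0, 0, 0, -0.25],
  [-0.001, -0.032, 0, 0, 0, -0.375],
  [-0.003, -0.042, 0, 0, 0, -0.5],
  [-0.006, -0.052, 0, 0, 0, -0.625],
  [-0.01, -0.061, 0, 0, 0, -0.75],
  [-0.015, -0.07, 0, 0, 0, -0.875],
  [-0.022, -0.079, 0, 0, 0, -1],
  [-0.022, -0.079, 0, 0, 0, -1],
])

```text
time: 6.0
eef_pos: [0.5156, -0.2198, 0.0843]
tcp_rot: [0.317, 0.949, 0.001, 0.001]
contact_force: [-0.2, 3.5, 5.9]
opening: 0.214
finger_force: 26.6
```

>>> apply_moves([
  [-0.007, -0.008, 0, 0, 0, -0.125],
  [-0.014, -0.015, 0, 0, 0, -0.25],
  [-0.023, -0.022, 0, 0, 0, -0.375],
  [-0.031, -0.028, 0, 0, 0, -0.5],
  [-0.041, -0.032, 0, 0, 0, -0.625],
  [-0.051, -0.036, 0, 0, 0, -0.75],
  [-0.061, -0.039, 0, 0, 0, -0.875],
  [-0.072, -0.041, 0, 0, 0, -1],
  [-0.077, -0.041, 0, 0, 0, -1],
  [-0.077, -0.041, 0, 0, 0, -1],
])

```text
time: 7.25
eef_pos: [0.4612, -0.2505, 0.0846]
tcp_rot: [0.656, 0.755, 0.008, 0.008]
contact_force: [28.4, 12.9, -7.7]
opening: 0.214
finger_force: 25.0
```

>>> apply_moves([
  [0.01, 0, 0, 0, 0, 0],
  [0.01, 0, 0, 0, 0, 0],
  [0.01, 0, 0, 0, 0, 0],
  [0, 0, 0.06, 0, 0, 0],
  [0, 0, 0.12, 0, 0, -0.2],
  [0, 0, 0.12, 0, 0, -0.4],
  [0, 0.5, 0.12, 0, 0, -1],
  [0, 0.5, 0.12, 0, 0, -1],
  [0, 0.5, 0.12, 0, 0, -1],
  [0, 0.5, 0.12, 0, 0, -1],
  [0, 0.5, 0.12, 0, 0, -1],
  [0, 0.5, 0.12, 0, 0, -1],
  [0, 0.5, 0.12, 0, 0, -1],
  [0, 0.5, 0.12, 0, 0, -1],
], jaw=0.55)

```text
time: 9.0
eef_pos: [0.4529, 0.1484, 0.1789]
tcp_rot: [0.893, 0.45, -0.0, 0.0]
contact_force: [0.1, -0.8, -0.9]
opening: 0.549
finger_force: 0.0
```

```bash
cat > dial.py <<'E'
from h import *
import sys
from scipy.optimize import least_squares
def needle(f=None):
    im=shot("top",f,(340,170,420,250),6).astype(float)
    # rectify dial: stand frame mm grid at z=.030 around dial
    q=(0.50672,-0.08325,0.14383)
    g=np.arange(-24,24.5,.5); X,Y=np.meshgrid(g,g,indexing="ij")
    a,b=X/1000-.015,Y/1000-.145
    W=np.c_[(q[0]+np.cos(q[2])*a-np.sin(q[2])*b).ravel(),(q[1]+np.sin(q[2])*a+np.cos(q[2])*b).ravel(),np.full(a.size,.031)]
    uv=w2p("top",W).astype(np.float32)
    v=cv2.remap(im.astype(np.float32),uv[:,0].reshape(X.shape),uv[:,1].reshape(X.shape),cv2.INTER_CUBIC)
    red=np.clip(v[...,0]-np.maximum(v[...,1],v[...,2]),0,None); green=np.clip(v[...,1]-np.maximum(v[...,0],v[...,2]),0,None)
    wh=(v.min(-1)>130)&(np.hypot(X,Y)<24); c=np.array([X[wh].mean(),Y[wh].mean()])
    rr=np.hypot(X-c[0],Y-c[1]); red[(rr>19)|(red<12)]=0; green[(rr>21)|(green<12)]=0
    pr=np.array([(X*red).sum(),(Y*red).sum()])/red.sum()-c; pg=np.array([(X*green).sum(),(Y*green).sum()])/max(green.sum(),1)-c
    ar,ag=np.arctan2(-pr[1],pr[0]),np.arctan2(-pg[1],pg[0])
    print("c",c.round(1),"red",pr.round(1),red.sum().round(),"green",pg.round(1),green.sum().round(),"cw ang",ar.round(3),"mark",ag.round(3),"tilt",(-(ar)/9).round(4))
if __name__=="__main__": needle(sys.argv[1] if len(sys.argv)>1 else None)
E
python3 dial.py c4.png
```

```text
c [0.8 0.2] red [ 6.1 -6.8] 14975.0 green [18.5  0.3] 9310.0 cw ang 0.839 mark -0.017 tilt -0.0932
```

View pics/c4.png

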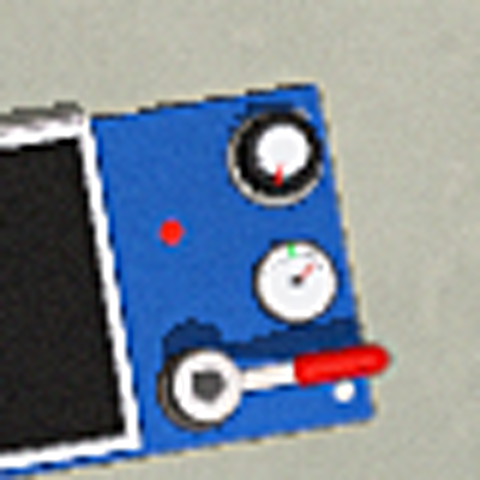

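>>> apply_moves([
  [0.17, -0.459, -0.049, 0, 0, -1],
  [0.17, -0.459, -0.049, 0, 0, -1],
  [0.17, -0.459, -0.049, 0, 0, -1],
  [0.17, -0.459, -0.049, 0, 0, -1],
  [0.17, -0.459, -0.049, 0, 0, -1],
  [0.17, -0.459, -0.049, 0, 0, -1],
  [0.17, -0.459, -0.049, 0, 0, -1],
  [0.17, -0.459, -0.049, 0, 0, -1],
  [0.17, -0.459, -0.049, 0, 0, -1],
  [0.17, -0.459, -0.049, 0, 0, -1],
], jaw=1)

```text
time: 10.3
eef_pos: [0.5891, -0.2184, 0.1401]
tcp_rot: [0.997, 0.073, -0.0, -0.0]
contact_force: [0.2, 0.0, 1.4]
opening: 1.001
finger_force: 0.0
```

>>> apply_moves([
  [0, 0, 0, 0, 0, -1],
  [0, 0, 0, 0, 0, -1],
  [0, 0, 0, 0, 0, -1],
  [0, 0, 0, 0, 0, -1],
  [0, 0, 0, 0, 0, -1],
  [0, 0, -0.05, 0, 0, -1],
  [0, 0, -0.108, 0, 0, -1],
  [0, 0, -0.108, 0, 0, -1],
  [0, 0, -0.108, 0, 0, -1],
])

```text
time: 11.42
eef_pos: [0.5904, -0.22, 0.0551]
tcp_rot: [0.949, -0.314, 0.001, 0.0]
contact_force: [0.5, -1.0, 0.4]
opening: 0.997
finger_force: 0.0
```

>>> apply_moves([
  [0, 0, 0, 0, 0, 0],
  [0, 0, 0, 0, 0, 0],
  [0, 0, 0, 0, 0, 0],
  [0, 0, 0, 0, 0, 0],
  [0, 0, 0, 0, 0, 0],
  [0, 0, 0, 0, 0, 0],
], jaw=0.4, squeeze=35)

```text
time: 12.18
eef_pos: [0.5916, -0.2191, 0.0563]
tcp_rot: [0.949, -0.315, 0.002, -0.001]
contact_force: [2.1, 4.4, 5.1]
opening: 0.546
finger_force: 36.9
```

>>> apply_moves([
  [0, 0, 0, 0, 0, 0.15],
  [0, 0, 0, 0, 0, 0.3],
  [0, 0, 0, 0, 0, 0.45],
  [0, 0, 0, 0, 0, 0.6],
  [0, 0, 0, 0, 0, 0.75],
  [0, 0, 0, 0, 0, 0.9],
  [0, 0, 0, 0, 0, 1],
  [0, 0, 0, 0, 0, 1],
])

```text
time: 13.18
eef_pos: [0.5918, -0.2181, 0.0563]
tcp_rot: [0.997, 0.072, 0.003, -0.001]
contact_force: [2.4, 6.9, 5.7]
opening: 0.545
finger_force: 36.9
```

>>> apply_moves([
  [0, 0, 0, 0, 0, 0.15],
  [0, 0, 0, 0, 0, 0.3],
  [0, 0, 0, 0, 0, 0.45],
  [0, 0, 0, 0, 0, 0.6],
  [0, 0, 0, 0, 0, 0.75],
  [0, 0, 0, 0, 0, 0.9],
  [0, 0, 0, 0, 0, 1],
  [0, 0, 0, 0, 0, 1],
])

```text
time: 14.18
eef_pos: [0.5913, -0.2173, 0.0562]
tcp_rot: [0.894, 0.448, 0.002, -0.001]
contact_force: [1.7, 9.6, 7.5]
opening: 0.55
finger_force: 37.1
```

>>> apply_moves([
  [0, 0, 0, 0, 0, 0.15],
  [0, 0, 0, 0, 0, 0.3],
  [0, 0, 0, 0, 0, 0.45],
  [0, 0, 0, 0, 0, 0.6],
  [0, 0, 0, 0, 0, 0.75],
  [0, 0, 0, 0, 0, 0.9],
  [0, 0, 0, 0, 0, 1],
  [0, 0, 0, 0, 0, 1],
])

```text
time: 15.18
eef_pos: [0.5903, -0.2171, 0.0562]
tcp_rot: [0.654, 0.756, 0.002, -0.002]
contact_force: [-0.4, 10.5, 10.4]
opening: 0.548
finger_force: 37.3
```

>>> apply_moves([
  [0, 0, 0, 0, 0, 0.15],
  [0, 0, 0, 0, 0, 0.3],
  [0, 0, 0, 0, 0, 0.45],
  [0, 0, 0, 0, 0, 0.6],
  [0, 0, 0, 0, 0, 0.75],
  [0, 0, 0, 0, 0, 0.87],
  [0, 0, 0, 0, 0, 0.87],
  [0, 0, 0, 0, 0, 0.87],
])

```text
time: 16.18
eef_pos: [0.5896, -0.2175, 0.0562]
tcp_rot: [0.363, 0.932, 0.002, -0.002]
contact_force: [-3.6, 10.1, 10.8]
opening: 0.55
finger_force: 37.4
```

Release, rise, move aside, read the dial.

>>> apply_moves([
  [0, 0, 0, 0, 0, 0],
  [0, 0, 0, 0, 0, 0],
  [0, 0, 0, 0, 0, 0],
  [0, 0, 0.05, 0, 0, 0],
  [0, 0, 0.12, 0, 0, 0],
  [0, 0, 0.12, 0, 0, 0],
  [-0.17, 0.45, 0.12, 0, 0, 0],
  [-0.17, 0.45, 0.12, 0, 0, 0],
  [-0.17, 0.45, 0.12, 0, 0, 0],
  [-0.17, 0.45, 0.12, 0, 0, 0],
  [-0.17, 0.45, 0.12, 0, 0, 0],
  [-0.17, 0.45, 0.12, 0, 0, 0],
  [-0.17, 0.45, 0.12, 0, 0, 0],
  [-0.17, 0.45, 0.12, 0, 0, 0],
], jaw=1)

```text
time: 17.92
eef_pos: [0.4532, 0.1403, 0.149]
tcp_rot: [0.362, 0.932, -0.0, -0.0]
contact_force: [-0.1, -0.1, 0.3]
opening: 1.0
finger_force: 0.0
```

```bash
python3 dial.py c5.png; python3 dial.py
```

```text
c [0.7 0.3] red [ 9.4 -1.3] 22758.0 green [18.6  0.3] 9331.0 cw ang 0.137 mark -0.014 tilt -0.0152
c [0.7 0.2] red [ 9.5 -1.3] 22652.0 green [18.6  0.3] 9364.0 cw ang 0.133 mark -0.014 tilt -0.0148
```

View pics/c5.png

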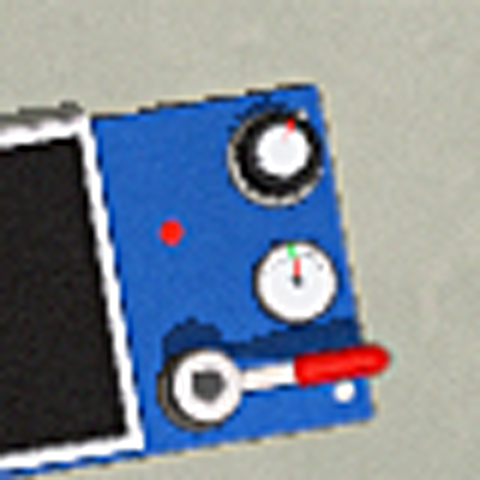

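>>> apply_moves([
  [0.17, -0.45, 0, 0, 0, 0],
  [0.17, -0.45, 0, 0, 0, 0],
  [0.17, -0.45, 0, 0, 0, 0],
  [0.17, -0.45, 0, 0, 0, 0],
  [0.17, -0.45, 0, 0, 0, 0],
  [0.17, -0.45, 0, 0, 0, 0],
  [0.17, -0.45, 0, 0, 0, 0],
  [0.17, -0.45, 0, 0, 0, 0],
  [0.17, -0.45, -0.06, 0, 0, 0],
  [0.17, -0.45, -0.12, 0, 0, 0],
  [0.17, -0.45, -0.12, 0, 0, 0],
  [0.17, -0.45, -0.12, 0, 0, 0],
])

```text
time: 19.52
eef_pos: [0.5902, -0.2196, 0.0552]
tcp_rot: [0.363, 0.932, -0.0, 0.001]
contact_force: [0.2, 0.6, 0.7]
opening: 0.996
finger_force: 0.0
```

>>> apply_moves([
  [0, 0, 0, 0, 0, 0],
  [0, 0, 0, 0, 0, 0],
  [0, 0, 0, 0, 0, 0],
  [0, 0, 0, 0, 0, 0],
  [0, 0, 0, 0, 0, 0],
  [0, 0, 0, 0, 0, 0],
  [0, 0, 0, 0, 0, 0.12],
  [0, 0, 0, 0, 0, 0.24],
  [0, 0, 0, 0, 0, 0.36],
  [0, 0, 0, 0, 0, 0.48],
  [0, 0, 0, 0, 0, 0.6],
  [0, 0, 0, 0, 0, 0.67],
  [0, 0, 0, 0, 0, 0.67],
  [0, 0, 0, 0, 0, 0.67],
], jaw=0.4, squeeze=45)

```text
time: 21.28
eef_pos: [0.592, -0.2187, 0.0564]
tcp_rot: [0.109, 0.994, 0.001, 0.003]
contact_force: [3.1, 6.3, 5.9]
opening: 0.548
finger_force: 46.8
```

>>> apply_moves([
  [0, 0, 0, 0, 0, 0],
  [0, 0, 0, 0, 0, 0],
  [0, 0, 0, 0, 0, 0],
  [0, 0, 0.05, 0, 0, 0],
  [0, 0, 0.12, 0, 0, 0],
  [0, 0, 0.12, 0, 0, 0],
  [-0.17, 0.45, 0.12, 0, 0, 0],
  [-0.17, 0.45, 0.12, 0, 0, 0],
  [-0.17, 0.45, 0.12, 0, 0, 0],
  [-0.17, 0.45, 0.12, 0, 0, 0],
  [-0.17, 0.45, 0.12, 0, 0, 0],
  [-0.17, 0.45, 0.12, 0, 0, 0],
  [-0.17, 0.45, 0.12, 0, 0, 0],
  [-0.17, 0.45, 0.12, 0, 0, 0],
], jaw=1)

```text
time: 23.02
eef_pos: [0.4531, 0.1402, 0.149]
tcp_rot: [0.107, 0.994, -0.0, -0.0]
contact_force: [-0.1, 0.1, -0.2]
opening: 1.0
finger_force: 0.0
```

```bash
python3 dial.py c6.png; python3 dial.py;  python3 m.py | grep -v deck
```

```text
c [0.8 0.2] red [ 9.2 -1. ] 19483.0 green [18.7  0.3] 9058.0 cw ang 0.104 mark -0.016 tilt -0.0115
c [0.8 0.2] red [ 9.2 -1. ] 19469.0 green [18.7  0.3] 9258.0 cw ang 0.104 mark -0.015 tilt -0.0115
blue 1314 ((371.0000305175781, 215.50001525878906), (55.895652770996094, 51.785682678222656), 80.53767395019531)
0.75 253.2 202.8 434 [0.5768 0.2726] [576.7 272.5] [92.4 67.3] 21.5
0.68 330.5 220.8 3301 [ 0.5041 -0.014 ] [504.4 -13.6] [211.9 218.5] 7.9
0.65 434.8 201.9 356 [ 0.5665 -0.404 ] [ 567.5 -403.8] [83.5 63.2] 10.5
0.64 234.3 229.9 424 [0.4772 0.3441] [476.7 343.7] [91.5 66.3] 12.9
0.62 436.0 236.1 279 [ 0.4394 -0.4041] [ 439.6 -403.8] [65.7 60.9] 80.6
jar_white 0.6 297.0 158.8 304 [[0.724 0.101 0.085]] [297.  158.5] [20.6 17.4] 63.4
jar_white 0.29 253.0 202.9 467 [[0.569 0.261 0.085]] [252.8 202.9] [24.9 19.4] 66.4
jar_brown 0.83 271.7 158.5 313 [[0.727 0.192 0.085]] [271.5 158.5] [19. 19.] 90.0
jar_brown 0.5 383.9 232.5 221 [[ 0.454 -0.202  0.085]] [386.  233.4] [10.2 34.4] 86.8
vase 0.63 243.3 162.1 310 [[0.714 0.292 0.1  ]] [243. 162.] [20. 18.] 90.0
cones 0.72 330.4 220.9 3268 [[ 0.502 -0.014  0.03 ]] [330.2 221. ] [56.6 58.5] 80.5
cones 0.66 228.8 260.2 160 [[0.365 0.361 0.03 ]] [229.2 260.2] [23.3  7.5] 14.0
dial 0.57 349.2 218.9 5620 [[ 0.508 -0.083  0.029]] [350.5 218.7] [ 59.1 100.6] 80.7
tilt_knob 0.7 386.2 195.5 165 [[ 0.588 -0.216  0.064]] [386.  195.5] [13. 14.] 90.0
```

```bash
python3 - <<'E'
import cv2,numpy as np
a=cv2.imread("pics/c5.png");b=cv2.imread("pics/c6.png")
s=np.hstack([a[90:340,220:360],b[90:340,220:360]]); cv2.imwrite("pics/d1.png",cv2.resize(s,None,fx=2.2,fy=2.2))
E
```

```text
(no output)
```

View pics/d1.png

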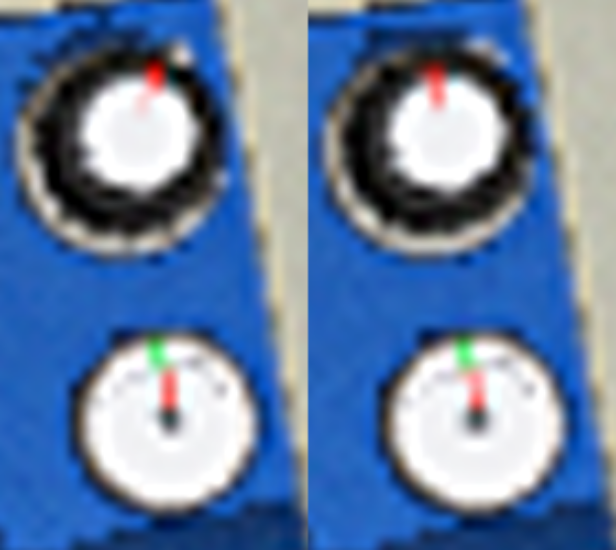

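>>> apply_moves([
  [0.05, -0.3, 0.12, 0, 0, 0],
  [0.05, -0.3, 0.12, 0, 0, 0],
  [0.05, -0.3, 0.12, 0, 0, 0],
  [0.05, -0.3, 0.12, 0, 0, 0],
  [0, -0.74, 0.12, 0, 0, 0],
  [0, -0.74, 0.12, 0, 0, 0],
  [0, -0.74, 0.12, 0, 0, 0],
  [0, -0.74, 0.12, 0, 0, 0],
  [0, -0.74, 0.12, 0, 0, 0],
  [0, -0.74, 0.12, 0, 0, 0],
  [0, -0.74, 0.12, 0, 0, 0],
  [0, -0.74, 0.12, 0, 0, 0],
  [0, -0.74, 0.12, 0, 0, 0],
])

```text
time: 25.2
eef_pos: [0.4538, -0.4505, 0.2455]
tcp_rot: [0.107, 0.994, 0.0, -0.0]
contact_force: [-0.2, 0.2, -0.4]
opening: 0.999
finger_force: 0.0
```

```bash
python3 dial.py c7.png; python3 - <<'E'
from h import *
im=shot("side","s1.png")[...,::-1]
a=cv2.imread("pics/side0.png")
c=[cv2.resize(x[165:240,280:380],None,fx=4,fy=4,interpolation=cv2.INTER_CUBIC) for x in (a,im)]
cv2.imwrite("pics/d2.png",np.hstack(c))
E
```

```text
c [1.  0.6] red [ 9.3 -1.3] 17929.0 green [18.4 -0.2] 10670.0 cw ang 0.141 mark 0.008 tilt -0.0157
```

View pics/d2.png

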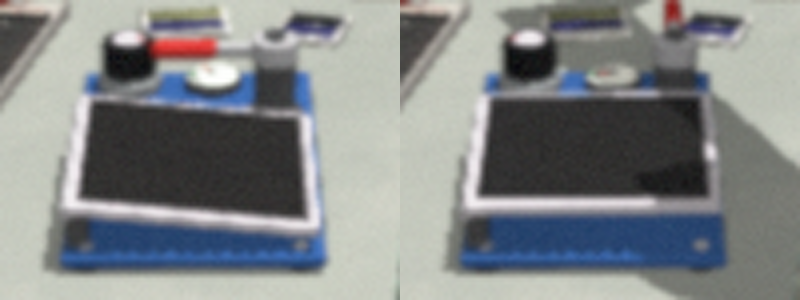

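```bash
cat > tilt.py <<'E'
from h import *
import sys
q=(0.50672,-0.08325,0.14383)
def S(p):
    x,y,z=p; return [q[0]+np.cos(q[2])*x-np.sin(q[2])*y,q[1]+np.sin(q[2])*x+np.cos(q[2])*y,z]
def deck(x,y,z,t): # hinge at rear edge x=.1,z=.05
    dx=x-.1;dz=z-.05
    return S([.1+dx*np.cos(t)+dz*np.sin(t)*-1, y, .05+dz*np.cos(t)+dx*np.sin(t)*-1*-1 ])
def pred(t):
    a=w2p("side",[deck(x,.175,.05,t) for x in(-.1,.1)]); b=w2p("side",[S([x,.18,.0]) for x in(-.105,.105)])
    return a,b
for f in sys.argv[1:]:
    im=cv2.imread("pics/"+f).astype(float)
    r=im[...,2]   # red: white high, blue low, table high
    D=[];B=[]
    for u in range(302,350):
        c=r[:,u]; 
        # deck white lower edge: falling between rows 205..235 ; base lower edge: rising below
        g=np.diff(c[205:236]); i=g.argmin(); w=-np.minimum(g[max(i-2,0):i+3],0); D.append((u,205.5+(np.arange(max(i-2,0),max(i-2,0)+len(w))*w).sum()/w.sum()))
        if u<340:
            g=np.diff(c[222:240]); i=g.argmax(); lo=max(i-2,0); w=np.maximum(g[lo:i+3],0); B.append((u,222.5+(np.arange(lo,lo+len(w))*w).sum()/w.sum()))
    for n,A in(("deck",D),("base",B)):
        A=np.array(A); k=np.polyfit(A[:,0],A[:,1],1); e=A[:,1]-np.polyval(k,A[:,0]); ok=abs(e-np.median(e))<.8; k=np.polyfit(A[ok,0],A[ok,1],1)
        print(f,n,"slope",k[0].round(4),"at 325",np.polyval(k,325).round(2),ok.sum())
for t in(-.11,-.02,-.01,0,.01,.02):
    a,b=pred(t); s=lambda p:(p[1,1]-p[0,1])/(p[1,0]-p[0,0])
    print(t,"deck",s(a).round(4),"at325",(a[0,1]+s(a)*(325-a[0,0])).round(2),"base",s(b).round(4),(b[0,1]+s(b)*(325-b[0,0])).round(2))
E
python3 tilt.py side0.png s1.png
```

```text
side0.png deck slope 0.0847 at 325 220.32 48
side0.png base slope -0.005 at 325 232.57 38
s1.png deck slope 0.0043 at 325 217.51 48
s1.png base slope -0.0027 at 325 232.59 38
-0.11 deck -0.1047 at325 215.55 base -0.0054 233.17
-0.02 deck -0.0241 at325 217.85 base -0.0054 233.17
-0.01 deck -0.0152 at325 218.11 base -0.0054 233.17
0 deck -0.0064 at325 218.36 base -0.0054 233.17
0.01 deck 0.0025 at325 218.61 base -0.0054 233.17
0.02 deck 0.0114 at325 218.87 base -0.0054 233.17
```

```bash
cat > nd.py <<'E'
from h import *
import sys
q=(0.50672,-0.08325,0.14383)
def run(im,name):
    g=np.arange(-24,24.5,.5); X,Y=np.meshgrid(g,g,indexing="ij"); a,b=X/1000-.015,Y/1000-.145
    W=np.c_[(q[0]+np.cos(q[2])*a-np.sin(q[2])*b).ravel(),(q[1]+np.sin(q[2])*a+np.cos(q[2])*b).ravel(),np.full(a.size,.030)]
    uv=w2p("top",W).astype(np.float32)
    v=cv2.remap(im.astype(np.float32),uv[:,0].reshape(X.shape),uv[:,1].reshape(X.shape),cv2.INTER_LINEAR)
    R_,G,B=v[...,0],v[...,1],v[...,2]
    rr=np.hypot(X,Y); wh=(v.min(-1)>130)&(rr<24); c=np.array([X[wh].mean(),Y[wh].mean()])
    dk=np.clip(150-R_,0,None)*(np.hypot(X-c[0],Y-c[1])<6); h=np.array([(dk*X).sum(),(dk*Y).sum()])/dk.sum()
    rc=np.hypot(X-c[0],Y-c[1]); th=np.arctan2(-(Y-c[1]),X-c[0]); gw=np.median(G[wh])
    for lo,hi in((5,12),(7,14)):
        d=np.clip(np.minimum(gw-20-G,R_-G-10),0,None)*((rc>lo)&(rc<hi)&(abs(th)<1.5))
        p=np.array([(d*X).sum(),(d*Y).sum()])/d.sum()
        for o,n in((c,"white"),(h,"hub")):
            e=p-o; print(name,lo,hi,n,o.round(2),e.round(2),"ang",np.arctan2(-e[1],e[0]).round(3),"tilt",(-np.arctan2(-e[1],e[0])/9).round(4))
if __name__=="__main__":
    ims=[]
    for f in sys.argv[1:]:
        s=cv2.imread("pics/"+f)[...,::-1]; s=cv2.resize(s,(80,80),interpolation=cv2.INTER_AREA) ; im=np.zeros((400,640,3),np.uint8); im[170:250,340:420]=s; run(im,f)
E
python3 nd.py c4.png c5.png c6.png c7.png
```

```text
c4.png 5 12 white [0.9  0.23] [ 5.58 -6.41] ang 0.854 tilt -0.0949
c4.png 5 12 hub [2.71 0.17] [ 3.77 -6.35] ang 1.035 tilt -0.115
c4.png 7 14 white [0.9  0.23] [ 6.75 -7.8 ] ang 0.857 tilt -0.0952
c4.png 7 14 hub [2.71 0.17] [ 4.94 -7.74] ang 1.003 tilt -0.1114
c5.png 5 12 white [0.84 0.24] [ 8.2  -1.16] ang 0.141 tilt -0.0157
c5.png 5 12 hub [2.65 0.13] [ 6.4  -1.05] ang 0.163 tilt -0.0181
c5.png 7 14 white [0.84 0.24] [ 9.95 -1.45] ang 0.145 tilt -0.0161
c5.png 7 14 hub [2.65 0.13] [ 8.14 -1.33] ang 0.162 tilt -0.0181
c6.png 5 12 white [0.87 0.23] [ 7.73 -1.02] ang 0.131 tilt -0.0145
c6.png 5 12 hub [2.57 0.25] [ 6.02 -1.04] ang 0.171 tilt -0.019
c6.png 7 14 white [0.87 0.23] [ 9.88 -1.17] ang 0.118 tilt -0.0131
c6.png 7 14 hub [2.57 0.25] [ 8.17 -1.19] ang 0.145 tilt -0.0161
c7.png 5 12 white [1.38 0.39] [ 8.2  -1.19] ang 0.145 tilt -0.0161
c7.png 5 12 hub [2.38 0.21] [ 7.2  -1.01] ang 0.14 tilt -0.0155
c7.png 7 14 white [1.38 0.39] [10.08 -1.34] ang 0.132 tilt -0.0146
c7.png 7 14 hub [2.38 0.21] [ 9.08 -1.15] ang 0.126 tilt -0.014
```

>>> apply_moves([
  [0.169, 0.29, -0.12, 0, 0, 0],
  [0.169, 0.29, -0.12, 0, 0, 0],
  [0.169, 0.29, -0.12, 0, 0, 0],
  [0.169, 0.29, -0.12, 0, 0, 0],
  [0.169, 0.29, -0.12, 0, 0, 0],
  [0.169, 0.29, -0.12, 0, 0, 0],
  [0.169, 0.29, -0.12, 0, 0, 0],
  [0.169, 0.29, -0.18, 0, 0, 0],
  [0.169, 0.29, -0.238, 0, 0, 0],
  [0.169, 0.29, -0.238, 0, 0, 0],
  [0.169, 0.29, -0.238, 0, 0, 0],
])

```text
time: 26.68
eef_pos: [0.5896, -0.2214, 0.0574]
tcp_rot: [0.109, 0.994, -0.001, 0.001]
contact_force: [0.9, -0.3, 0.0]
opening: 0.999
finger_force: 0.0
```

>>> apply_moves([
  [0, 0, 0, 0, 0, 0],
  [0, 0, 0, 0, 0, 0],
  [0, 0, 0, 0, 0, 0],
  [0, 0, 0, 0, 0, 0],
  [0, 0, 0, 0, 0, 0],
  [0, 0, 0, 0, 0, 0],
  [0, 0, 0, 0, 0, 0.12],
  [0, 0, 0, 0, 0, 0.24],
  [0, 0, 0, 0, 0, 0.36],
  [0, 0, 0, 0, 0, 0.36],
  [0, 0, 0, 0, 0, 0.36],
], jaw=0.4)

```text
time: 28.05
eef_pos: [0.5903, -0.2183, 0.0581]
tcp_rot: [-0.033, 0.999, 0.001, 0.002]
contact_force: [0.1, 6.5, 8.0]
opening: 0.542
finger_force: 46.7
```

>>> apply_moves([
  [0, 0, 0, 0, 0, 0],
  [0, 0, 0, 0, 0, 0],
  [0, 0, 0, 0, 0, 0],
  [0, 0, 0.05, 0, 0, 0],
  [0, 0, 0.12, 0, 0, 0],
  [0, 0, 0.12, 0, 0, 0],
  [-0.17, -0.37, 0.24, 0, 0, 0],
  [-0.17, -0.37, 0.24, 0, 0, 0],
  [-0.17, -0.37, 0.24, 0, 0, 0],
  [-0.17, -0.37, 0.24, 0, 0, 0],
  [-0.17, -0.37, 0.24, 0, 0, 0],
  [-0.17, -0.37, 0.24, 0, 0, 0],
  [-0.17, -0.37, 0.24, 0, 0, 0],
  [-0.17, -0.37, 0.24, 0, 0, 0],
  [-0.17, -0.37, 0.24, 0, 0, 0],
], jaw=1)

```text
time: 29.92
eef_pos: [0.4536, -0.5139, 0.2459]
tcp_rot: [-0.034, 0.999, 0.001, -0.0]
contact_force: [-1.6, -0.5, -0.4]
opening: 0.998
finger_force: 0.0
```

```bash
python3 dial.py c8.png; python3 nd.py c8.png; python3 -c "
from h import *
shot('side','s2.png')"; python3 tilt.py s1.png s2.png | head -4;  python3 - <<'E'
import cv2,numpy as np
a=cv2.imread("pics/c7.png");b=cv2.imread("pics/c8.png")
s=np.hstack([a[90:340,220:360],b[90:340,220:360]]); cv2.imwrite("pics/d3.png",cv2.resize(s,None,fx=2.2,fy=2.2))
E
```

```text
c [1.6 0.5] red [8.8 0.1] 16534.0 green [18.3  0.2] 11193.0 cw ang -0.015 mark -0.01 tilt 0.0017
c8.png 5 12 white [1.77 0.42] [8.63 0.14] ang -0.017 tilt 0.0019
c8.png 5 12 hub [ 1.59 -0.02] [8.81 0.58] ang -0.065 tilt 0.0073
c8.png 7 14 white [1.77 0.42] [10.59  0.87] ang -0.082 tilt 0.0091
c8.png 7 14 hub [ 1.59 -0.02] [10.77  1.3 ] ang -0.12 tilt 0.0134
s1.png deck slope 0.0043 at 325 217.51 48
s1.png base slope -0.0027 at 325 232.59 38
s2.png deck slope -0.0148 at 325 217.22 48
s2.png base slope -0.0044 at 325 232.57 38
```

View pics/d3.png

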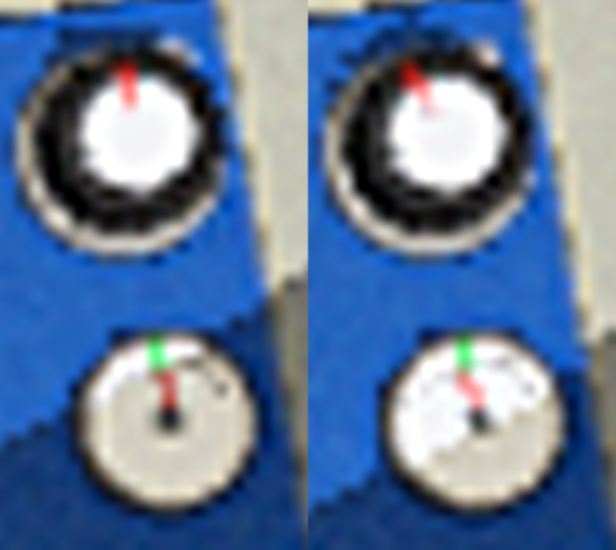

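>>> apply_moves([
  [0.169, 0.369, -0.12, 0, 0, 0],
  [0.169, 0.369, -0.12, 0, 0, 0],
  [0.169, 0.369, -0.12, 0, 0, 0],
  [0.169, 0.369, -0.12, 0, 0, 0],
  [0.169, 0.369, -0.12, 0, 0, 0],
  [0.169, 0.369, -0.12, 0, 0, 0],
  [0.169, 0.369, -0.12, 0, 0, 0],
  [0.169, 0.369, -0.12, 0, 0, 0],
  [0.169, 0.369, -0.18, 0, 0, 0],
  [0.169, 0.369, -0.238, 0, 0, 0],
  [0.169, 0.369, -0.238, 0, 0, 0],
  [0.169, 0.369, -0.238, 0, 0, 0],
])

```text
time: 31.52
eef_pos: [0.5888, -0.2223, 0.0588]
tcp_rot: [-0.032, 0.999, -0.001, 0.001]
contact_force: [0.3, 0.5, -0.2]
opening: 1.001
finger_force: 0.0
```

>>> apply_moves([
  [0, 0, 0, 0, 0, 0],
  [0, 0, 0, 0, 0, 0],
  [0, 0, 0, 0, 0, 0],
  [0, 0, 0, 0, 0, 0],
  [0, 0, 0, 0, 0, 0],
  [0, 0, 0, 0, 0, 0],
  [0, 0, 0, 0, 0, -0.12],
  [0, 0, 0, 0, 0, -0.24],
  [0, 0, 0, 0, 0, -0.3],
  [0, 0, 0, 0, 0, -0.3],
  [0, 0, 0, 0, 0, -0.3],
], jaw=0.4)

```text
time: 32.9
eef_pos: [0.5888, -0.2181, 0.0596]
tcp_rot: [0.085, 0.996, 0.003, 0.0]
contact_force: [-2.6, 8.5, 9.3]
opening: 0.547
finger_force: 46.3
```

>>> apply_moves([
  [0, 0, 0, 0, 0, 0],
  [0, 0, 0, 0, 0, 0],
  [0, 0, 0, 0, 0, 0],
  [0, 0, 0.05, 0, 0, 0],
  [0, 0, 0.12, 0, 0, 0],
  [0, 0, 0.12, 0, 0, 0],
  [-0.17, 0.56, 0.24, 0, 0, 0],
  [-0.17, 0.56, 0.24, 0, 0, 0],
  [-0.17, 0.56, 0.24, 0, 0, 0],
  [-0.17, 0.56, 0.24, 0, 0, 0],
  [-0.17, 0.56, 0.24, 0, 0, 0],
  [-0.17, 0.56, 0.24, 0, 0, 0],
  [-0.17, 0.56, 0.24, 0, 0, 0],
  [-0.17, 0.56, 0.24, 0, 0, 0],
  [-0.17, 0.56, 0.24, 0, 0, 0],
  [-0.17, 0.56, 0.24, 0, 0, 0],
], jaw=1)

```text
time: 34.9
eef_pos: [0.4517, 0.2267, 0.2478]
tcp_rot: [0.085, 0.996, -0.001, -0.001]
contact_force: [-0.1, -0.4, -0.2]
opening: 0.999
finger_force: 0.0
```

```bash
python3 dial.py c9.png; python3 nd.py c9.png; python3 -c "
from h import *
shot('side','s3.png')"; python3 tilt.py s3.png | head -2; python3 - <<'E'
import cv2,numpy as np
a=cv2.imread("pics/c6.png");b=cv2.imread("pics/c9.png")
s=np.hstack([a[90:340,220:360],b[90:340,220:360]]); cv2.imwrite("pics/d4.png",cv2.resize(s,None,fx=2.2,fy=2.2))
E
```

```text
c [0.8 0.2] red [ 9.9 -0. ] 17820.0 green [18.9  0.2] 8345.0 cw ang 0.003 mark -0.011 tilt -0.0003
c9.png 5 12 white [0.89 0.23] [ 8.19 -0.56] ang 0.068 tilt -0.0075
c9.png 5 12 hub [2.7  0.23] [ 6.38 -0.56] ang 0.087 tilt -0.0097
c9.png 7 14 white [0.89 0.23] [10.21 -0.08] ang 0.008 tilt -0.0009
c9.png 7 14 hub [2.7  0.23] [ 8.39 -0.08] ang 0.009 tilt -0.0011
s3.png deck slope -0.0112 at 325 217.42 48
s3.png base slope -0.0029 at 325 232.6 38
```

View pics/d4.png

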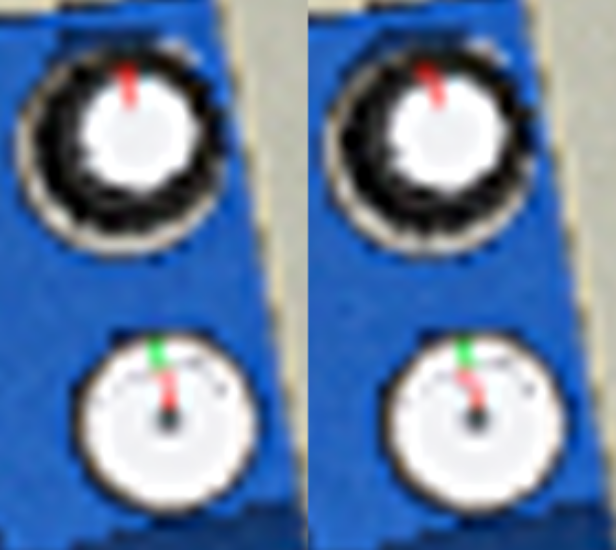

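>>> apply_moves([
  [0.05, -0.3, -0.05, 0, 0, -0.6],
  [0.05, -0.3, -0.05, 0, 0, -0.6],
  [0.05, -0.3, -0.05, 0, 0, -0.6],
  [0.05, -0.3, -0.05, 0, 0, -0.6],
  [0.013, -0.597, -0.12, 0, 0, -0.8],
  [0.013, -0.597, -0.12, 0, 0, -0.8],
  [0.013, -0.597, -0.12, 0, 0, -0.8],
  [0.013, -0.597, -0.12, 0, 0, -0.8],
  [0.013, -0.597, -0.12, 0, 0, -0.8],
  [0.013, -0.597, -0.12, 0, 0, -0.8],
  [0.013, -0.597, -0.12, 0, 0, -0.8],
], jaw=0.55, squeeze=25)

```text
time: 36.38
eef_pos: [0.4623, -0.2495, 0.1529]
tcp_rot: [0.388, 0.922, 0.0, 0.0]
contact_force: [0.2, 0.2, -0.3]
opening: 0.551
finger_force: 0.0
```

>>> apply_moves([
  [0, 0, 0, 0, 0, -0.2],
  [0, 0, 0, 0, 0, -0.4],
  [0, 0, 0, 0, 0, -0.6],
  [0, 0, 0, 0, 0, -0.8],
  [0, 0, 0, 0, 0, -0.8],
  [0, 0, -0.04, 0, 0, -0.8],
  [0, 0, -0.084, 0, 0, -0.8],
  [0, 0, -0.084, 0, 0, -0.8],
  [0, 0, -0.084, 0, 0, -0.8],
])

```text
time: 37.5
eef_pos: [0.463, -0.2505, 0.0868]
tcp_rot: [0.654, 0.757, 0.0, 0.001]
contact_force: [1.0, 0.3, 0.4]
opening: 0.546
finger_force: 0.0
```

>>> apply_moves([
  [0, 0, 0, 0, 0, 0],
  [0, 0, 0, 0, 0, 0],
  [0, 0, 0, 0, 0, 0],
  [0, 0, 0, 0, 0, 0],
  [0, 0, 0, 0, 0, 0],
  [0, 0, 0, 0, 0, 0],
], jaw=0.1)

```text
time: 38.25
eef_pos: [0.463, -0.2511, 0.0872]
tcp_rot: [0.654, 0.757, -0.0, 0.001]
contact_force: [-1.1, 0.7, 6.7]
opening: 0.207
finger_force: 25.5
```

>>> apply_moves([
  [0.01, 0.002, 0, 0, 0, 0.125],
  [0.02, 0.006, 0, 0, 0, 0.25],
  [0.03, 0.01, 0, 0, 0, 0.375],
  [0.039, 0.015, 0, 0, 0, 0.5],
  [0.047, 0.021, 0, 0, 0, 0.625],
  [0.055, 0.028, 0, 0, 0, 0.75],
  [0.062, 0.035, 0, 0, 0, 0.875],
  [0.069, 0.044, 0, 0, 0, 1],
  [0.069, 0.044, 0, 0, 0, 1],
])

```text
time: 39.38
eef_pos: [0.5191, -0.2165, 0.0873]
tcp_rot: [0.315, 0.949, -0.001, 0.003]
contact_force: [1.7, -3.0, 4.8]
opening: 0.211
finger_force: 26.3
```

>>> apply_moves([
  [0.006, 0.009, 0, 0, 0, 0.125],
  [0.01, 0.018, 0, 0, 0, 0.25],
  [0.014, 0.028, 0, 0, 0, 0.375],
  [0.017, 0.038, 0, 0, 0, 0.5],
  [0.018, 0.048, 0, 0, 0, 0.625],
  [0.019, 0.059, 0, 0, 0, 0.75],
  [0.019, 0.069, 0, 0, 0, 0.875],
  [0.017, 0.079, 0, 0, 0, 1],
  [0.017, 0.084, 0, 0, 0, 1],
  [0.017, 0.084, 0, 0, 0, 1],
])

```text
time: 40.62
eef_pos: [0.5339, -0.155, 0.0875]
tcp_rot: [-0.072, 0.997, -0.008, 0.004]
contact_force: [3.9, -21.3, -3.9]
opening: 0.215
finger_force: 25.2
```

>>> apply_moves([
  [0, -0.004, 0, 0, 0, 0],
  [0, -0.004, 0, 0, 0, 0],
  [0, -0.004, 0, 0, 0, 0],
  [0, -0.004, 0.06, 0, 0, 0],
  [0, -0.004, 0.14, 0, 0, 0],
  [0, -0.004, 0.14, 0, 0, 0],
  [-0.08, 0.3, 0.14, 0, 0, 0],
  [-0.08, 0.3, 0.14, 0, 0, 0],
  [-0.08, 0.3, 0.14, 0, 0, 0],
  [-0.08, 0.3, 0.14, 0, 0, 0],
  [-0.08, 0.3, 0.14, 0, 0, 0],
  [-0.08, 0.3, 0.14, 0, 0, 0],
], jaw=0.55)

```text
time: 42.12
eef_pos: [0.4665, 0.0925, 0.1967]
tcp_rot: [-0.073, 0.997, -0.0, -0.001]
contact_force: [0.1, -0.8, -0.2]
opening: 0.55
finger_force: 0.0
```

```bash
cat > tiles.py <<'E'
from h import *
def tiles(f=None):
    im=shot("top",f); out=[]
    for k in range(2):
        if k: ctrl.read_camera("top")
        for r in ctrl.silhouettes("tile_f","top"):
            m=r["pixels"]; ys,xs=np.nonzero(m)
            if not 200<len(xs)<700 or r["p"]<.3: continue
            W=p2w("top",np.c_[xs,ys],0.008)[:,:2]; rc=cv2.minAreaRect((W*1000).astype(np.float32))
            C=np.cov((W-W.mean(0)).T); w,v=np.linalg.eigh(C); a=np.degrees(np.arctan2(v[1,1],v[0,1]))%180
            col=im[int(ys.mean())-6:int(ys.mean())+7,int(xs.mean())-6:int(xs.mean())+7].reshape(-1,3).mean(0).round()
            print(round(r["p"],2),"px",xs.mean().round(),ys.mean().round(),"mean",W.mean(0).round(4),"rect",np.round(rc[0],1),np.round(rc[1],1),round(rc[2],1),"PCAdeg",a.round(1),"sd",(np.sqrt(w*12)*1000).round(),col)
if __name__=="__main__":
    import sys; tiles(sys.argv[1] if len(sys.argv)>1 else None); s=ctrl.get_state(); print(s["eef_pos"],s["tcp_rot"],s["time"])
E
python3 tiles.py t1.png; python3 dial.py; python3 - <<'E'
import cv2,numpy as np
a=cv2.imread("pics/t1.png")
z=lambda c,r,w:cv2.resize(a[r-w:r+w,c-w:c+w],(390,390),interpolation=cv2.INTER_CUBIC)
cv2.imwrite("pics/d5.png",np.hstack([z(372,218,32),z(435,218,36)]))
E
```

```text
0.82 px 434.0 201.0 mean [ 0.5696 -0.4031] rect [ 569.  -403.7] [83.8 66.6] 14.0 PCAdeg 11.3 sd [66. 83.] [88. 86. 89.]
0.8 px 253.0 203.0 mean [0.5762 0.2729] rect [576.2 273.8] [92.9 71. ] 22.8 PCAdeg 20.8 sd [69. 92.] [75. 87. 57.]
0.8 px 436.0 236.0 mean [ 0.4389 -0.4031] rect [ 438.7 -403.4] [68.8 65.1] 80.7 PCAdeg 77.2 sd [64. 67.] [45. 44. 76.]
0.72 px 234.0 230.0 mean [0.4772 0.344 ] rect [477.2 343.7] [91.8 67.4] 13.9 PCAdeg 11.9 sd [66. 91.] [157. 147. 113.]
0.87 px 434.0 202.0 mean [ 0.568  -0.4021] rect [ 568.2 -402.7] [85.9 69.8] 12.9 PCAdeg 16.7 sd [68. 84.] [88. 86. 89.]
0.66 px 253.0 203.0 mean [0.5777 0.273 ] rect [577.7 272.8] [91.1 74. ] 22.8 PCAdeg 14.5 sd [70. 90.] [75. 87. 57.]
0.6 px 235.0 230.0 mean [0.4763 0.3433] rect [476.8 343.3] [91.4 67.2] 13.0 PCAdeg 13.7 sd [66. 90.] [160. 150. 116.]
0.57 px 436.0 236.0 mean [ 0.4387 -0.4034] rect [ 438.6 -403.4] [66.9 65.2] 80.7 PCAdeg 67.1 sd [65. 67.] [45. 44. 76.]
[0.46735662 0.09094917 0.19727657] [-7.10805312e-02  9.97470557e-01 -3.64135952e-05 -2.12798578e-04] 42.325
c [0.8 0.3] red [ 9.9 -0.1] 18127.0 green [18.8  0.1] 8338.0 cw ang 0.013 mark -0.007 tilt -0.0014
```

View pics/d5.png

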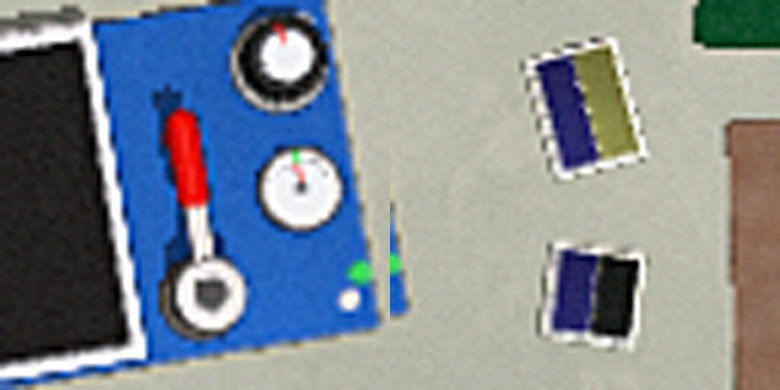

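>>> apply_moves([
  [0.127, -0.617, 0, 0, 0, 0.095],
  [0.127, -0.617, 0, 0, 0, 0.095],
  [0.127, -0.617, 0, 0, 0, 0.095],
  [0.127, -0.617, 0, 0, 0, 0.095],
  [0.127, -0.617, 0, 0, 0, 0.095],
  [0.127, -0.617, 0, 0, 0, 0.095],
  [0.127, -0.617, 0, 0, 0, 0.095],
  [0.127, -0.617, 0, 0, 0, 0.095],
  [0.127, -0.617, 0, 0, 0, 0.095],
  [0.127, -0.617, -0.08, 0, 0, 0.095],
  [0.127, -0.617, -0.16, 0, 0, 0.095],
  [0.127, -0.617, -0.19, 0, 0, 0.095],
  [0.127, -0.617, -0.19, 0, 0, 0.095],
  [0.127, -0.617, -0.19, 0, 0, 0.095],
], jaw=1, squeeze=30)

```text
time: 44.12
eef_pos: [0.5694, -0.4023, 0.0475]
tcp_rot: [-0.109, 0.994, -0.001, 0.001]
contact_force: [-0.0, -0.6, 0.9]
opening: 1.002
finger_force: 0.0
```

```bash
python3 - <<'E'
from h import *
s=ctrl.get_state(); print(s["eef_pos"],s["contact_force"],s["tcp_rot"],ctrl.nose_length)
im=shot("side","s4.png")[...,::-1]
u=w2p("side",[s["eef_pos"]])[0].astype(int); print(u)
cv2.imwrite("pics/d6.png",cv2.resize(im[u[1]-40:u[1]+30,u[0]-50:u[0]+50],None,fx=6,fy=6,interpolation=cv2.INTER_CUBIC))
E
```

```text
[ 0.56943883 -0.40225455  0.04753703] [-0.03644608 -0.58989876  0.89028791] [-1.09227763e-01  9.94015711e-01 -1.06503316e-03  9.62990153e-04] 0.019
[325 160]
```

View pics/d6.png

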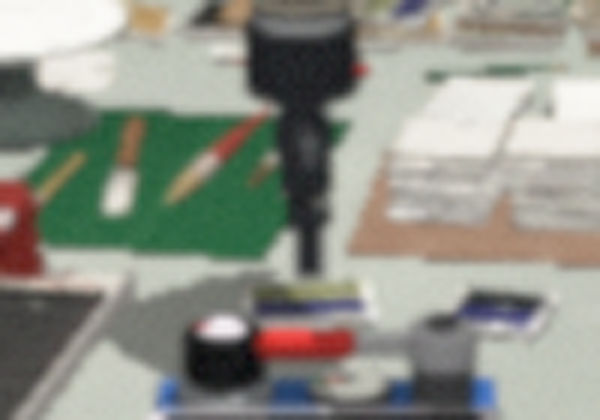

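>>> apply_moves([
  [-0.001, 0, -0.025, 0, 0, 0],
  [-0.001, 0, -0.035, 0, 0, 0],
  [-0.001, 0, -0.042, 0, 0, 0],
  [-0.001, 0, -0.045, 0, 0, 0],
  [-0.001, 0, -0.045, 0, 0, 0],
], jaw=0.93)

```text
time: 44.8
eef_pos: [0.5679, -0.4015, 0.0094]
tcp_rot: [-0.109, 0.994, 0.0, -0.0]
contact_force: [0.2, 0.4, -0.4]
opening: 0.925
finger_force: 0.0
```

>>> apply_moves([
  [0, 0, 0, 0, 0, 0],
  [0, 0, 0, 0, 0, 0],
  [0, 0, 0, 0, 0, 0],
  [0, 0, 0, 0, 0, 0],
], jaw=0.6)

```text
time: 45.3
eef_pos: [0.5695, -0.4029, 0.0132]
tcp_rot: [-0.109, 0.994, -0.001, 0.002]
contact_force: [-1.1, 1.7, 8.5]
opening: 0.75
finger_force: 37.6
```

>>> apply_moves([
  [0, 0, 0.05, 0, 0, 0],
  [0, 0, 0.11, 0, 0, 0],
  [0, 0, 0.17, 0, 0, 0],
  [0, 0, 0.18, 0, 0, 0],
  [-0.02, 0.06, 0.18, 0, 0, -0.095],
  [-0.02, 0.12, 0.18, 0, 0, -0.095],
  [-0.02, 0.18, 0.18, 0, 0, -0.095],
  [-0.02, 0.24, 0.18, 0, 0, -0.095],
  [-0.02, 0.3, 0.18, 0, 0, -0.095],
  [-0.02, 0.36, 0.18, 0, 0, -0.095],
  [-0.02, 0.41, 0.18, 0, 0, -0.095],
  [-0.02, 0.433, 0.18, 0, 0, -0.095],
  [-0.02, 0.433, 0.18, 0, 0, -0.095],
  [-0.02, 0.433, 0.18, 0, 0, -0.095],
  [-0.02, 0.433, 0.18, 0, 0, -0.095],
])

```text
time: 47.18
eef_pos: [0.552, -0.0564, 0.1535]
tcp_rot: [-0.071, 0.997, -0.0, -0.0]
contact_force: [-1.1, -0.9, 0.1]
opening: 0.748
finger_force: 33.9
```

>>> apply_moves([
  [0.002, 0, -0.04, 0, 0, 0],
  [0.002, 0, -0.08, 0, 0, 0],
  [0.002, 0, -0.095, 0, 0, 0],
  [0.002, 0, -0.1, 0, 0, 0],
  [0.002, 0, -0.1, 0, 0, 0],
  [0.002, 0, -0.1, 0, 0, 0],
])

```text
time: 47.92
eef_pos: [0.5545, -0.0554, 0.0748]
tcp_rot: [-0.072, 0.997, -0.0, 0.001]
contact_force: [0.4, 0.3, -0.6]
opening: 0.75
finger_force: 34.0
```

>>> apply_moves([
  [0, 0, -0.002, 0, 0, 0],
  [0, 0, -0.002, 0, 0, 0],
])

```text
time: 48.18
eef_pos: [0.5543, -0.0553, 0.0733]
tcp_rot: [-0.072, 0.997, -0.0, 0.001]
contact_force: [-0.4, 0.4, 5.2]
opening: 0.75
finger_force: 36.5
```

>>> apply_moves([
  [0, 0, 0, 0, 0, 0],
  [0, 0, 0, 0, 0, 0],
  [0, 0, 0, 0, 0, 0],
  [0, 0, 0.05, 0, 0, 0],
  [0, 0, 0.11, 0, 0, 0],
  [0, 0, 0.11, 0, 0, 0],
  [-0.145, -0.435, 0.11, 0, 0, -0.39],
  [-0.145, -0.435, 0.11, 0, 0, -0.39],
  [-0.145, -0.435, 0.11, 0, 0, -0.39],
  [-0.145, -0.435, 0.11, 0, 0, -0.39],
  [-0.145, -0.435, 0.11, 0, 0, -0.39],
  [-0.145, -0.435, 0.11, 0, 0, -0.39],
  [-0.145, -0.435, 0.11, 0, 0, -0.39],
  [-0.145, -0.435, 0.11, 0, 0, -0.39],
  [-0.145, -0.435, 0.05, 0, 0, -0.39],
  [-0.145, -0.435, -0.01, 0, 0, -0.39],
  [-0.145, -0.435, -0.03, 0, 0, -0.39],
  [-0.145, -0.435, -0.03, 0, 0, -0.39],
  [-0.145, -0.435, -0.03, 0, 0, -0.39],
], jaw=1)

```text
time: 50.55
eef_pos: [0.4387, -0.404, 0.0501]
tcp_rot: [0.08, 0.997, -0.001, 0.001]
contact_force: [-0.3, -0.6, 0.7]
opening: 1.001
finger_force: 0.0
```

```bash
python3 tiles.py t2.png; python3 -c "
import cv2
a=cv2.imread('pics/t2.png'); cv2.imwrite('pics/d7.png',cv2.resize(a[165:275,215:455],None,fx=3.3,fy=3.3,interpolation=cv2.INTER_CUBIC))"
```

```text
0.92 px 342.0 206.0 mean [ 0.559  -0.0562] rect [558.8 -55.9] [88.7 68.4] 8.4 PCAdeg 8.3 sd [68. 89.] [85. 83. 87.]
0.76 px 235.0 230.0 mean [0.4768 0.3428] rect [476.9 342.6] [93.5 68.4] 12.4 PCAdeg 8.0 sd [66. 91.] [161. 151. 116.]
0.63 px 253.0 203.0 mean [0.5768 0.2734] rect [576.5 273.6] [88.7 63.9] 22.7 PCAdeg 26.6 sd [63. 87.] [78. 90. 59.]
0.84 px 253.0 203.0 mean [0.576 0.274] rect [576.4 274.9] [85.6 65.8] 22.1 PCAdeg 17.2 sd [64. 85.] [ 92. 104.  68.]
0.76 px 342.0 206.0 mean [ 0.5587 -0.0563] rect [558.6 -56.4] [87.2 67.1] 9.2 PCAdeg 9.3 sd [67. 87.] [85. 83. 87.]
0.62 px 234.0 230.0 mean [0.4762 0.3439] rect [476.7 343.9] [91.5 68.3] 13.0 PCAdeg 12.8 sd [66. 90.] [164. 154. 120.]
[ 0.43818706 -0.40401766  0.04970248] [ 0.08081623  0.99672779 -0.00116024  0.00104659] 50.75
```

View pics/d7.png

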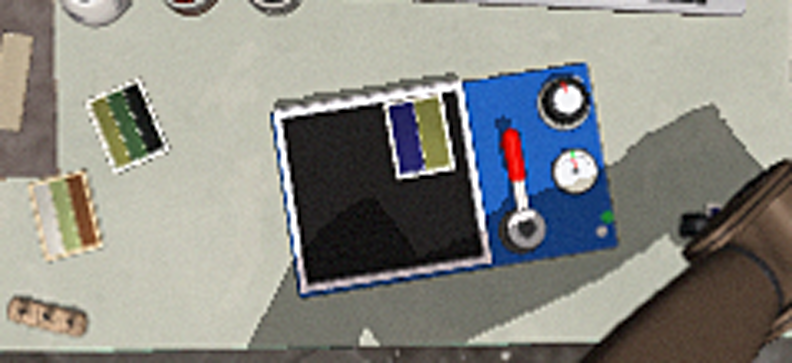

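Tile h lies on the deck at rear right (418,137 in the crop); the needle is on the mark. Now tile d.

>>> apply_moves([
  [0, 0, -0.025, 0, 0, 0],
  [0, 0, -0.04, 0, 0, 0],
  [0, 0, -0.048, 0, 0, 0],
  [0, 0, -0.05, 0, 0, 0],
  [0, 0, -0.05, 0, 0, 0],
], jaw=0.93)

```text
time: 51.38
eef_pos: [0.4368, -0.4024, 0.0083]
tcp_rot: [0.081, 0.997, 0.001, -0.001]
contact_force: [-3.4, 3.9, 8.7]
opening: 0.93
finger_force: 3.9
```

>>> apply_moves([
  [0, 0, 0, 0, 0, 0],
  [0, 0, 0, 0, 0, 0],
  [0, 0, 0, 0, 0, 0],
  [0, 0, 0, 0, 0, 0],
], jaw=0.6)

```text
time: 51.88
eef_pos: [0.4392, -0.4054, 0.013]
tcp_rot: [0.081, 0.997, -0.001, 0.001]
contact_force: [-4.4, 3.9, 22.5]
opening: 0.756
finger_force: 41.6
```

>>> apply_moves([
  [0, 0, 0.05, 0, 0, 0],
  [0, 0, 0.11, 0, 0, 0],
  [0, 0, 0.17, 0, 0, 0],
  [0, 0, 0.185, 0, 0, 0],
  [0.02, 0.06, 0.185, 0, 0, 0.1],
  [0.02, 0.12, 0.185, 0, 0, 0.2],
  [0.02, 0.18, 0.185, 0, 0, 0.3],
  [0.02, 0.24, 0.185, 0, 0, 0.39],
  [0.02, 0.3, 0.185, 0, 0, 0.39],
  [0.02, 0.36, 0.185, 0, 0, 0.39],
  [0.02, 0.4, 0.185, 0, 0, 0.39],
  [0.02, 0.418, 0.185, 0, 0, 0.39],
  [0.02, 0.418, 0.185, 0, 0, 0.39],
  [0.02, 0.418, 0.185, 0, 0, 0.39],
  [0.02, 0.418, 0.185, 0, 0, 0.39],
])

```text
time: 53.75
eef_pos: [0.4536, -0.0698, 0.1559]
tcp_rot: [-0.071, 0.997, -0.0, -0.0]
contact_force: [0.5, 0.2, -0.2]
opening: 0.749
finger_force: 35.6
```

>>> apply_moves([
  [0.001, -0.001, -0.04, 0, 0, 0],
  [0.001, -0.001, -0.08, 0, 0, 0],
  [0.001, -0.001, -0.097, 0, 0, 0],
  [0.001, -0.001, -0.104, 0, 0, 0],
  [0.001, -0.001, -0.104, 0, 0, 0],
  [0.001, -0.001, -0.104, 0, 0, 0],
])

```text
time: 54.5
eef_pos: [0.4551, -0.07, 0.0736]
tcp_rot: [-0.072, 0.997, -0.001, 0.001]
contact_force: [0.7, -1.1, -0.0]
opening: 0.748
finger_force: 36.6
```

>>> apply_moves([
  [0, 0, 0, 0, 0, 0],
  [0, 0, 0, 0, 0, 0],
  [0, 0, 0, 0, 0, 0],
  [0, 0, 0.05, 0, 0, 0],
  [0, 0, 0.11, 0, 0, 0],
  [0, 0, 0.11, 0, 0, 0],
  [0.028, 0.517, 0.11, 0, 0, 0.11],
  [0.028, 0.517, 0.11, 0, 0, 0.11],
  [0.028, 0.517, 0.11, 0, 0, 0.11],
  [0.028, 0.517, 0.11, 0, 0, 0.11],
  [0.028, 0.517, 0.11, 0, 0, 0.11],
  [0.028, 0.517, 0.11, 0, 0, 0.11],
  [0.028, 0.517, 0.11, 0, 0, 0.11],
  [0.028, 0.517, 0.11, 0, 0, 0.11],
  [0.028, 0.517, 0.05, 0, 0, 0.11],
  [0.028, 0.517, -0.01, 0, 0, 0.11],
  [0.028, 0.517, -0.03, 0, 0, 0.11],
  [0.028, 0.517, -0.03, 0, 0, 0.11],
  [0.028, 0.517, -0.03, 0, 0, 0.11],
], jaw=0.93)

```text
time: 56.88
eef_pos: [0.4782, 0.3445, 0.0508]
tcp_rot: [-0.115, 0.993, 0.001, 0.002]
contact_force: [-0.6, -0.1, -0.2]
opening: 0.933
finger_force: 0.0
```

```bash
python3 tiles.py t3.png
```

```text
0.89 px 346.0 233.0 mean [ 0.4577 -0.0713] rect [458.  -71.3] [67.9 68.6] 8.3 PCAdeg 126.8 sd [67. 69.] [36. 36. 65.]
0.85 px 342.0 206.0 mean [ 0.5588 -0.0561] rect [558.6 -56.1] [88.9 68.5] 9.9 PCAdeg 15.6 sd [67. 87.] [82. 81. 84.]
0.84 px 253.0 203.0 mean [0.5755 0.2739] rect [576.5 273.3] [92.5 67.9] 22.1 PCAdeg 24.7 sd [67. 92.] [79. 90. 59.]
0.81 px 252.0 202.0 mean [0.5782 0.2764] rect [577.6 276.4] [94.5 71.6] 20.6 PCAdeg 21.9 sd [71. 92.] [75. 87. 56.]
0.58 px 346.0 233.0 mean [ 0.457  -0.0714] rect [457.3 -71.5] [66.  66.8] 9.1 PCAdeg 134.9 sd [64. 67.] [36. 36. 65.]
0.56 px 342.0 206.0 mean [ 0.5564 -0.0562] rect [556.6 -55.1] [82.5 63.9] 10.0 PCAdeg 6.2 sd [62. 81.] [82. 81. 86.]
[0.47769735 0.34456836 0.05051936] [-1.15172561e-01  9.93344239e-01  5.09748533e-04  1.49815079e-03] 57.075
```

>>> apply_moves([
  [-0.001, -0.001, 0, 0, 0, 0],
  [-0.001, -0.001, -0.025, 0, 0, 0],
  [-0.001, -0.001, -0.04, 0, 0, 0],
  [-0.001, -0.001, -0.048, 0, 0, 0],
  [-0.001, -0.001, -0.048, 0, 0, 0],
], jaw=1)

```text
time: 57.7
eef_pos: [0.4752, 0.343, 0.0091]
tcp_rot: [-0.115, 0.993, -0.0, -0.001]
contact_force: [-0.3, -0.2, -0.1]
opening: 1.002
finger_force: 0.0
```

>>> apply_moves([
  [0, 0, 0, 0, 0, 0],
  [0, 0, 0, 0, 0, 0],
  [0, 0, 0, 0, 0, 0],
  [0, 0, 0, 0, 0, 0],
  [0, 0, 0, 0, 0, 0],
], jaw=0.6)

```text
time: 58.32
eef_pos: [0.4768, 0.3439, 0.0123]
tcp_rot: [-0.115, 0.993, 0.0, 0.001]
contact_force: [-1.9, -1.4, 6.1]
opening: 0.783
finger_force: 38.2
```

>>> apply_moves([
  [0, 0, 0.05, 0, 0, 0],
  [0, 0, 0.11, 0, 0, 0],
  [0, 0, 0.17, 0, 0, 0],
  [0, 0, 0.183, 0, 0, 0],
  [0, -0.06, 0.183, 0, 0, -0.11],
  [0, -0.12, 0.183, 0, 0, -0.11],
  [0, -0.18, 0.183, 0, 0, -0.11],
  [0, -0.24, 0.183, 0, 0, -0.11],
  [-0.02, -0.3, 0.183, 0, 0, -0.11],
  [-0.04, -0.36, 0.183, 0, 0, -0.11],
  [-0.048, -0.382, 0.183, 0, 0, -0.11],
  [-0.048, -0.382, 0.183, 0, 0, -0.11],
  [-0.048, -0.382, 0.183, 0, 0, -0.11],
  [-0.048, -0.382, 0.183, 0, 0, -0.11],
])

```text
time: 60.08
eef_pos: [0.4375, 0.0384, 0.1564]
tcp_rot: [-0.073, 0.997, 0.0, -0.0]
contact_force: [-0.1, -0.4, -1.2]
opening: 0.787
finger_force: 34.6
```

>>> apply_moves([
  [0.001, 0, -0.04, 0, 0, 0],
  [0.001, 0, -0.08, 0, 0, 0],
  [0.001, 0, -0.097, 0, 0, 0],
  [0.001, 0, -0.104, 0, 0, 0],
  [0.001, 0, -0.104, 0, 0, 0],
  [0.001, 0, -0.104, 0, 0, 0],
])

```text
time: 60.82
eef_pos: [0.4392, 0.0376, 0.0746]
tcp_rot: [-0.072, 0.997, -0.0, 0.001]
contact_force: [-0.3, 1.0, -0.9]
opening: 0.786
finger_force: 34.6
```

>>> apply_moves([
  [0, 0, 0, 0, 0, 0],
  [0, 0, 0, 0, 0, 0],
  [0, 0, 0, 0, 0, 0],
  [0, 0, 0.05, 0, 0, 0],
  [0, 0, 0.11, 0, 0, 0],
  [0, 0, 0.11, 0, 0, 0],
  [0.173, 0.295, 0.11, 0, 0, 0.3],
  [0.173, 0.295, 0.11, 0, 0, 0.3],
  [0.173, 0.295, 0.11, 0, 0, 0.3],
  [0.173, 0.295, 0.11, 0, 0, 0.3],
  [0.173, 0.295, 0.11, 0, 0, 0.3],
  [0.173, 0.295, 0.11, 0, 0, 0.3],
  [0.173, 0.295, 0.11, 0, 0, 0.3],
  [0.173, 0.295, 0.11, 0, 0, 0.3],
  [0.173, 0.295, 0.05, 0, 0, 0.3],
  [0.173, 0.295, -0.01, 0, 0, 0.3],
  [0.173, 0.295, -0.03, 0, 0, 0.3],
  [0.173, 0.295, -0.03, 0, 0, 0.3],
  [0.173, 0.295, -0.03, 0, 0, 0.3],
], jaw=1)

```text
time: 63.2
eef_pos: [0.5784, 0.274, 0.0521]
tcp_rot: [-0.189, 0.982, 0.0, 0.002]
contact_force: [0.2, 0.9, 0.5]
opening: 0.998
finger_force: 0.0
```

```bash
python3 tiles.py t4.png
```

```text
0.91 px 316.0 238.0 mean [0.4411 0.0392] rect [440.7  39.7] [99.1 73.7] 10.2 PCAdeg 12.5 sd [73. 98.] [158. 148. 114.]
0.88 px 346.0 234.0 mean [ 0.4553 -0.0716] rect [456.  -72.6] [69.9 70.9] 7.0 PCAdeg 38.9 sd [67. 70.] [36. 36. 65.]
0.7 px 342.0 206.0 mean [ 0.5585 -0.056 ] rect [558.5 -56. ] [88.2 67.8] 8.9 PCAdeg 10.7 sd [68. 88.] [82. 81. 85.]
0.88 px 346.0 233.0 mean [ 0.4576 -0.0713] rect [457.6 -71. ] [66.1 66.8] 8.3 PCAdeg 111.2 sd [65. 66.] [36. 36. 65.]
0.76 px 316.0 238.0 mean [0.4412 0.0394] rect [441.3  39.7] [92.3 67.6] 7.7 PCAdeg 6.2 sd [67. 91.] [158. 148. 114.]
0.56 px 342.0 206.0 mean [ 0.5595 -0.0568] rect [559.3 -56.3] [85.6 65.8] 8.1 PCAdeg 8.9 sd [65. 84.] [82. 81. 85.]
[0.57774916 0.27406649 0.05142796] [-1.88936875e-01  9.81987939e-01  1.47748463e-04  1.58865714e-03] 63.4
```

>>> apply_moves([
  [-0.001, 0, -0.025, 0, 0, 0],
  [-0.001, 0, -0.04, 0, 0, 0],
  [-0.001, 0, -0.049, 0, 0, 0],
  [-0.001, 0, -0.049, 0, 0, 0],
  [-0.001, 0, -0.049, 0, 0, 0],
])

```text
time: 64.03
eef_pos: [0.5762, 0.2738, 0.0105]
tcp_rot: [-0.189, 0.982, 0.0, 0.0]
contact_force: [-0.0, -0.0, 0.5]
opening: 1.003
finger_force: 0.0
```

>>> apply_moves([
  [0, 0, 0, 0, 0, 0],
  [0, 0, 0, 0, 0, 0],
  [0, 0, 0, 0, 0, 0],
  [0, 0, 0, 0, 0, 0],
  [0, 0, 0, 0, 0, 0],
], jaw=0.6)

```text
time: 64.65
eef_pos: [0.5774, 0.2741, 0.0123]
tcp_rot: [-0.189, 0.982, 0.0, 0.002]
contact_force: [-0.0, -1.3, 6.4]
opening: 0.783
finger_force: 38.4
```

>>> apply_moves([
  [0, 0, 0.05, 0, 0, 0],
  [0, 0, 0.11, 0, 0, 0],
  [0, 0, 0.17, 0, 0, 0],
  [0, 0, 0.183, 0, 0, 0],
  [-0.01, -0.06, 0.183, 0, 0, -0.1],
  [-0.02, -0.12, 0.183, 0, 0, -0.2],
  [-0.03, -0.18, 0.183, 0, 0, -0.3],
  [-0.04, -0.24, 0.183, 0, 0, -0.3],
  [-0.049, -0.277, 0.183, 0, 0, -0.3],
  [-0.049, -0.277, 0.183, 0, 0, -0.3],
  [-0.049, -0.277, 0.183, 0, 0, -0.3],
  [-0.049, -0.277, 0.183, 0, 0, -0.3],
])

```text
time: 66.15
eef_pos: [0.5365, 0.0531, 0.1562]
tcp_rot: [-0.073, 0.997, 0.0, -0.0]
contact_force: [1.4, -0.9, -0.8]
opening: 0.781
finger_force: 34.8
```

>>> apply_moves([
  [0.002, 0, -0.04, 0, 0, 0],
  [0.002, 0, -0.08, 0, 0, 0],
  [0.002, 0, -0.097, 0, 0, 0],
  [0.002, 0, -0.104, 0, 0, 0],
  [0.002, 0, -0.104, 0, 0, 0],
  [0.002, 0, -0.104, 0, 0, 0],
])

```text
time: 66.9
eef_pos: [0.5392, 0.0521, 0.0748]
tcp_rot: [-0.072, 0.997, -0.0, 0.001]
contact_force: [-0.3, -0.5, -0.0]
opening: 0.783
finger_force: 34.7
```

>>> apply_moves([
  [0, 0, 0, 0, 0, 0],
  [0, 0, 0, 0, 0, 0],
  [0, 0, 0, 0, 0, 0],
  [0, 0, 0.05, 0, 0, 0],
  [0, 0, 0.11, 0, 0, 0],
  [0, 0, 0.2, 0, 0, 0],
  [-0.1, 0.32, 0.2, 0, 0, 0],
  [-0.1, 0.32, 0.2, 0, 0, 0],
  [-0.1, 0.32, 0.2, 0, 0, 0],
  [-0.1, 0.32, 0.2, 0, 0, 0],
  [-0.1, 0.32, 0.2, 0, 0, 0],
  [-0.1, 0.32, 0.2, 0, 0, 0],
  [-0.1, 0.32, 0.2, 0, 0, 0],
], jaw=1)

```text
time: 68.53
eef_pos: [0.4587, 0.3068, 0.2333]
tcp_rot: [-0.071, 0.997, -0.0, -0.0]
contact_force: [0.4, -0.8, -0.5]
opening: 0.999
finger_force: 0.0
```

```bash
python3 tiles.py t5.png; python3 dial.py; python3 - <<'E'
from h import *
s=shot("side")[...,::-1]; a=cv2.imread("pics/t5.png")
cv2.imwrite("pics/d8.png",np.hstack([cv2.resize(a[175:265,295:410],(510,400),interpolation=cv2.INTER_CUBIC),cv2.resize(s[165:245,290:365],(285,304),interpolation=cv2.INTER_CUBIC).copy() if 0 else cv2.copyMakeBorder(cv2.resize(s[165:245,290:365],(285,304),interpolation=cv2.INTER_CUBIC),0,96,0,0,cv2.BORDER_CONSTANT)]))
E
```

```text
0.98 px 312.0 211.0 mean [0.5433 0.0556] rect [543.8  55. ] [99.2 73.8] 5.8 PCAdeg 7.7 sd [72. 98.] [79. 91. 58.]
0.87 px 316.0 238.0 mean [0.4408 0.0396] rect [440.8  39.7] [92.8 71. ] 8.4 PCAdeg 8.9 sd [70. 92.] [156. 146. 112.]
0.76 px 342.0 206.0 mean [ 0.5597 -0.0573] rect [559.9 -57.2] [90.5 69.5] 8.8 PCAdeg 6.9 sd [69. 89.] [81. 80. 83.]
0.65 px 346.0 233.0 mean [ 0.4581 -0.0687] rect [457.9 -68.5] [62.8 66.4] 88.9 PCAdeg 156.8 sd [61. 64.] [39. 38. 70.]
0.81 px 316.0 239.0 mean [0.4393 0.041 ] rect [439.4  41. ] [91.6 69.1] 8.4 PCAdeg 7.6 sd [68. 90.] [162. 155. 122.]
0.72 px 312.0 211.0 mean [0.5435 0.0546] rect [543.6  54.7] [93.1 69.5] 8.6 PCAdeg 11.0 sd [69. 92.] [79. 91. 58.]
0.65 px 346.0 233.0 mean [ 0.4577 -0.0717] rect [459.  -71.7] [71.  69.8] 8.3 PCAdeg 139.1 sd [68. 69.] [36. 35. 64.]
0.56 px 342.0 206.0 mean [ 0.5579 -0.0562] rect [558.5 -55.9] [88.1 66.3] 8.6 PCAdeg 7.4 sd [66. 87.] [81. 80. 85.]
[0.45887922 0.30682009 0.23342719] [-7.10553869e-02  9.97472363e-01 -1.13121328e-04 -6.54529756e-05] 68.725
c [0.8 0.3] red [ 9.5 -0.1] 21063.0 green [18.8  0.1] 8618.0 cw ang 0.014 mark -0.004 tilt -0.0016
```

View pics/d8.png

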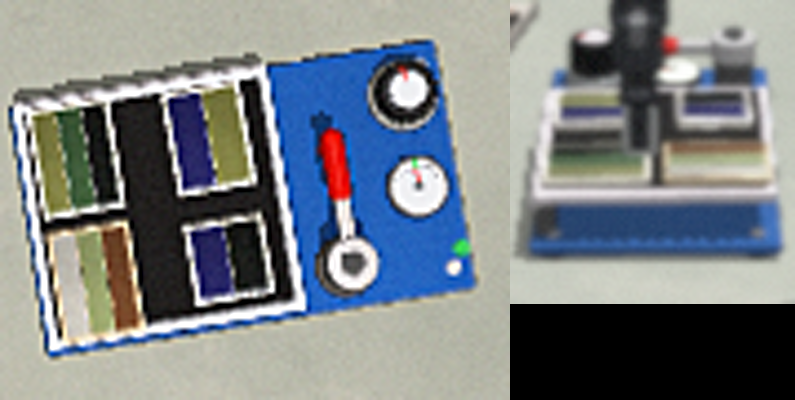

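All four tiles lie flat and separate on the deck (crop centres 78,158; 95,282; 212,138; 230,258). The lever is at its locked stop and the needle is on the mark, so I'm handing in.

```bash
python3 -c "
from plant import ctrl
print(ctrl.sign_off())"
```

```text
the job is handed in; nothing more can be done
None
```

I handed the job in: by the last camera check the deck is level, the lever is at its locked stop and all four tiles lie glazed face up and side by side on the deck; no judge's verdict came back.

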